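Clear the bottles, post the faulty relay, put the bottles back

ROBOT

A 6-joint arm with a two-finger parallel gripper is mounted at the origin on a cart in front of the work surface, level with it; the furniture and walls round the work are solid. World frame = base frame: x ahead of the robot, y to its left, z up, the work surface at z = 0. Lengths are in m, angles in degrees, forces in N, time in s.
With the tool pointing down it reaches from about 0.375 to 0.9 m from the base axis. Payload 3.1 kg.
Tool frame: the origin (TCP) lies at the very end of the fingers, on their centre line; the grasp point (between the pads) lies 19 mm behind it; x points along the fingers, z is the direction in which the jaws open and shut, and the axes are right-handed (so a half turn about x gives the same grasp; the last joint's range is limited). The gripper opens to 87 mm and grips with 3 to 60 N. Pads are 19 mm wide; open, the fingers measure 117 mm over their backs; the gripper's body (75 mm by 190 mm) begins 51 mm behind the grasp point.
Start: joints at [-74.169, 30.224, 82.088, -0, 67.689, -10.227], TCP at [0.275, -0.561, 0.223] pointing down, gripper open.
Joint ranges: [-176.69, 176.69], [-43.24, 126.21], [12.49, 139.97], [-82, 262], [0, 151.66], [-163.58, 163.58]. Speed limits (degrees/s): [159.86, 159.86, 180, 180, 180, 180].

INTERFACE

Orientations are given as a 3x3 rotation matrix whose columns are the frame's x, y, z axes.
In Python, from rig import bot gives the robot as it stands.
- The arm moves only by the tool send_rows, never from a script. Its arguments are lists of equal length, an entry for each row: "fingers": the opening, from 0 (shut) to 1 (fully open); "dp": the shift along the world's x, y, z in mm, a list of three; "turn": the turn, a rotation vector about the world's x, y, z in rad, a list of three. In form: {"fingers": [fingers, ...], "dp": [[tx, ty, tz], ...], "turn": [[rx, ry, rz], ...]}. A call has 1 to 10 rows; each row is the pose to reach, as a shift and turn from the pose measured when the call began; what a row does not reach only later rows make up. A row lasts 1/12 s, in which the tool goes at most 41.7 mm and 7.16 degrees, less where a joint would pass 70% of its speed; a pose out of reach is approached as far as the arm can. A call with a gripper value outside its range is refused whole. The fingers move at their own pace and stop on an object; the grip force is fixed at half the most. Time passes only in rows, so rows that repeat a pose let the fingers close. It gives the time, the measured TCP pose, the force and the opening at its end, in the units of the state.
- bot.read_state(): the state, without advancing time (a new reading comes with each control period).
- bot.capture(name): name is "scene" or "side" or "wrist"; returns a dict with "img" (480x640x3 uint8, blue, green, red), "z_map" (480x640 float32, m along the optical axis (not along the pixel's ray), 0 where there is no reading), "mtx" (3x3 intrinsics, pixels), "origin" and "orientation" of the camera in the world; the wrist camera has in their place "hand_eye" (4x4, takes a point from camera to tool coordinates, whose origin is the TCP and whose axes are the tool frame's). Camera axes: x right, y up, looking along -z (the intrinsics and any distortion apply to the point x, -y, -z); pixel columns grow to the right and rows downward; lengths in m; the calibration is good to about 2 mm. A picture is of the moment at which its call begins: read the wrist's pose just before it.
- bot.hand_in(): hands the job in, once; it reports no verdict.
The state is a dict: "time_s": time; "joint_positions": joint angles; "qvel": joint speeds; "tau": joint torques, N m; "position": TCP position; "tcp_rot": TCP orientation; "force": force on the tool from outside, world axes, zero at the start; "moment": the same for the moment, N m; "opening": opening from 0.0 (shut) to 1.0 (fully open).
Only numpy, scipy, OpenCV 4.12 (cv2) and the standard library are available. Lean on these libraries where they do the work, as an engineer would, in place of code of your own. Each camera call takes 0.05 s, during which the arm holds its last target.

TASK

The blue relay standing behind the two bottles in the grey tray is faulty. First stand both bottles upright on the black mat, then, while they wait there, push the relay down through the sprung flap of the red reject bin so that it lies inside and the flap shuts again, and finally put both bottles back in the tray, upright and centred, the blue-capped one on the blue coaster and the amber one on the yellow coaster. Never tip a bottle over, and leave the screw jar and the solder spool where they are.

Things in the scene. Friction and masses are not known exactly. Their poses are not given: they have to be found in the camera images.
- blue_cap_bottle (a point): White round plastic bottle with a blue cap, closed, 52 mm in diameter up to 100 mm, cap 30 mm in diameter above that, 125 mm tall, about 0.13 kg; loose. The point is on its axis half-way up (62.5 mm above its foot); z is up the bottle. It starts on the blue coaster.
- amber_bottle (a point): Amber bottle with a white dropper nozzle, closed, 36 mm across the body, 92 mm tall, about 0.04 kg; loose. The point is on its axis half-way up (46 mm above its foot); z is up the bottle. It behaves like a square 33 mm post: grip it along its own x or y axis, which lie within 0.1 rad of the tray's sides. It starts on the yellow coaster.
- relay_mid (a point): Faulty relay, a blue block 13 mm (its x) by 29 mm (its y) by 26 mm high (z), about 0.02 kg; loose, standing on the tray's floor between and a little behind the bottles, with less than 20 mm free on each side of it until they are gone. The point is its centre, 13 mm above its foot.
- coaster_blue: Blue round coaster, 60 mm in diameter, 3 mm thick, fixed on the floor (4 mm thick) of a low grey tray (140 x 170 mm, rim 14 mm high). Origin: centre of its underside; its x and y axes are parallel to the tray's sides (x towards the back, y along the 170 mm side). It and the yellow one lie side by side, 76 mm apart, left or right as the start has it.
- coaster_yellow: Yellow round coaster, like the blue one. Origin: centre of its underside.
- mat_top (a point): Black rubber mat, 130 mm (its x) by 160 mm (its y), 2 mm thick, fixed on the bench to the left or right of the tray. The point is the centre of its top face.
- bin_mouth (a point): Red reject bin, fixed on the bench on the other side of the tray: 104 mm (its x) by 120 mm (its y), 105 mm high, hollow, floor 4 mm thick. In its top is a mouth, 72 mm along x by 92 mm along y, closed by a black sprung flap. The point is the centre of the mouth, level with the top (z up); the flap hangs on the mouth's -x edge and swings down into the bin, its free edge (yellow stripe) at +x.
- flap (a joint): Flap of the bin, rad: 0 shut, grows to 1.35 as it is pushed down. A spring shuts it within about 2 s; it carries the relay's weight without opening and gives way at about 1 N in its middle. Pushed some 50 mm below the top in the middle of the mouth, it is steep enough for the relay to slide off.
- screw_jar: White jar with black lid, 43 mm in diameter, 46 mm high, loose bystander, not to be moved. Origin: centre of its underside.
- solder_spool: White spool of solder, 56 mm in diameter, 36 mm high, loose bystander, not to be moved. Origin: centre of its underside.
Mind the look-alikes: they are no part of the job. Of the things that look like the part that bears blue_cap_bottle, the larger one is meant. Leave any purple look-alike of the part that bears amber_bottle alone.

How it is judged:
By the outcome, as a careful person would: the job done as asked, in the order asked, and still so for the second after the job is handed in, with the robot touching nothing.
It also fails if it takes over 136 s, if anything falls off the work surface, if the arm or the gripper's body presses on something with over 40 N, if the wrist force passes 120 N, or if a joint passes its speed limit or range.

## Working session

There is one attempt and no reset: what is moved stays moved. The work goes in short steps, Python scripts to look and compute and a tool call to move; the robot and the scene stay as the last step left them, time stands still between calls to the robot, and variables do not carry over. Pictures are saved under pics/ and viewed, and the job is handed in when it is done.

Besides the shell and the picture viewer there is one more tool, called after "Request:" by a JSON object that holds its "api" and its "payload", one argument or row to a line. send_rows: Moves the arm, as the interface text tells. Its arguments: {"type":"object","properties":{"fingers":{"type":"array","items":{"type":"number"}},"dp":{"type":"array","items":{"type":"array","items":{"type":"number"}}},"turn":{"type":"array","items":{"type":"array","items":{"type":"number"}}}},"required":["fingers","dp","turn"]}

```bash
mkdir -p pics; ls
cat > h.py <<'E'
import numpy as np, cv2
from rig import bot
def cap(name,fn):
    s=bot.read_state(); c=bot.capture(name); cv2.imwrite('pics/'+fn+'.png',c['img'])
    if name=='wrist':
        T=np.eye(4);T[:3,:3]=s['tcp_rot'];T[:3,3]=s['position'];M=T@np.array(c['hand_eye'])
    else:
        M=np.eye(4);M[:3,:3]=c['orientation'];M[:3,3]=c['origin']
    np.savez('pics/'+fn+'.npz',img=c['img'],z=c['z_map'],K=c['mtx'],M=M)
    return c
def load(fn): return np.load('pics/'+fn+'.npz')
def cloud(d):
    z=d['z'];K=d['K'];v,u=np.mgrid[0:480,0:640]
    P=np.stack([(u-K[0,2])/K[0,0]*z,-(v-K[1,2])/K[1,1]*z,-z],-1)
    return P@d['M'][:3,:3].T+d['M'][:3,3]
def ray(d,u,v,h):
    K=d['K'];r=d['M'][:3,:3]@np.array([(u-K[0,2])/K[0,0],-(v-K[1,2])/K[1,1],-1]);o=d['M'][:3,3]
    return o+r*(h-o[2])/r[2]
E
python3 - <<'E'
from h import *
s=bot.read_state(); print(s)
for n in ['scene','side','wrist']:
    c=cap(n,n+'0'); print(n,{k:(v if k not in('img','z_map') else None) for k,v in c.items()})
E
```

```text
pics
{'time_s': 0.0, 'joint_positions': array([-7.41677452e+01,  3.02794987e+01,  8.21574806e+01, -1.71266288e-03,
        6.76894275e+01, -1.02279159e+01]), 'qvel': array([-0.01899826,  0.01890363, -0.08440128, -0.04630191,  0.1124831 ,
       -0.01381958]), 'tau': array([-7.70662245e-04, -4.40053654e+01, -1.76591706e+01,  6.31835335e-02,
        5.81997342e-02, -1.62989122e-04]), 'position': array([ 0.27437736, -0.5607218 ,  0.22155986]), 'tcp_rot': array([[-6.28508175e-04,  8.98328300e-01,  4.39324335e-01],
       [ 2.11497522e-03,  4.39324633e-01, -8.98325884e-01],
       [-9.99997566e-01,  3.64554919e-04, -2.17606122e-03]]), 'force': array([-0.40794015, -0.37388227, -0.30117838]), 'moment': array([3.89547097e-02, 1.56612782e-05, 5.05264389e-02]), 'opening': 0.996713857847206}
scene {'img': None, 'z_map': None, 'mtx': array([[618.03841123,   0.        , 317.82845846],
       [  0.        , 618.03841123, 241.27513451],
       [  0.        ,   0.        ,   1.        ]]), 'origin': array([-0.42453396,  0.58572762,  1.08624412]), 'orientation': array([[-0.52484783,  0.54517111, -0.6
[... 370 characters left out ...]
n': array([[-0.97985224,  0.10382033, -0.17061922],
       [-0.19828273, -0.60810684,  0.76869372],
       [-0.02394868,  0.78703711,  0.61644063]])}
wrist {'img': None, 'z_map': None, 'mtx': array([[362.84366136,   0.        , 313.30865656],
       [  0.        , 362.84366136, 236.05753739],
       [  0.        ,   0.        ,   1.        ]]), 'hand_eye': array([[-6.68104549e-04,  2.56373269e-01, -9.66577623e-01,
        -1.61536175e-01],
       [ 1.84995682e-04,  9.66577854e-01,  2.56373202e-01,
         7.03009625e-02],
       [ 9.99999760e-01, -7.52858429e-06, -6.93203009e-04,
        -1.55240675e-03],
       [ 0.00000000e+00,  0.00000000e+00,  0.00000000e+00,
         1.00000000e+00]])}
```

View pics/scene0.png

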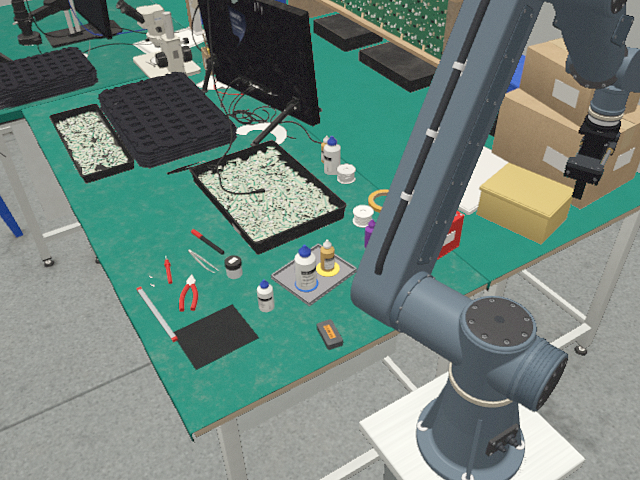

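View pics/side0.png

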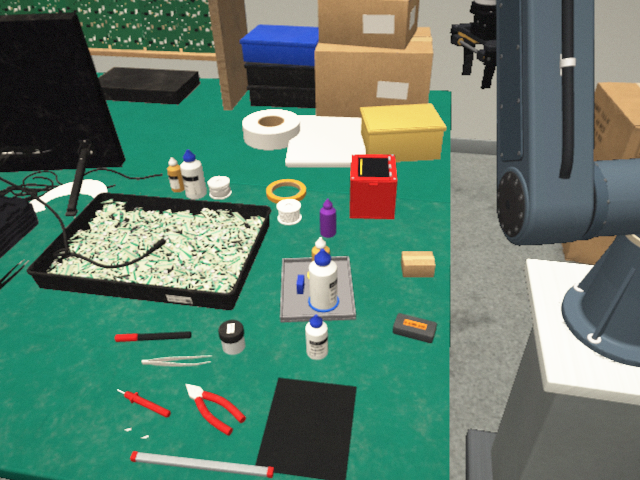

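View pics/wrist0.png

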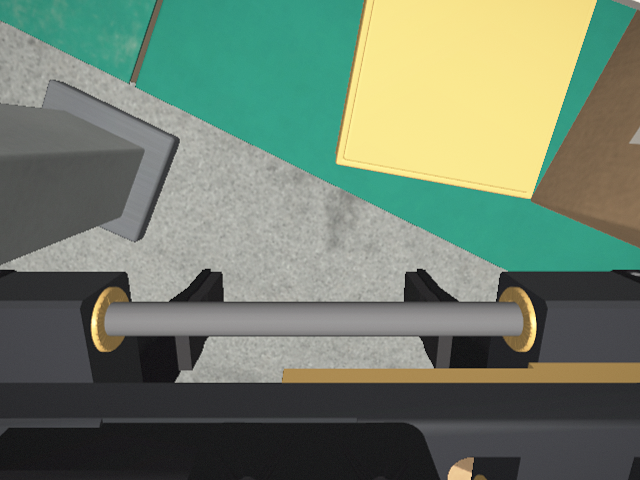

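Run:
```python
from h import *
d=load('side0');P=cloud(d)
for n,u,v in [('bluecap',322,256),('bluebody',322,285),('ambertip',320,241),('relay',301,284),('relay top',301,277),('smallcap',316,320),('farblue',190,155),('purple',327,203),('bin stripe?',391,168),('bintop',372,158),('jar',231,328),('spool',289,206),('spool2',219,183),('mat',310,425),('lighter',415,322),('wood',418,258)]:
    print(n,P[v,u].round(3))
for n,cs,h in [('tray',[(285,259),(351,258),(355,316),(280,318)],.014),('mat',[(277,379),(357,387),(345,477),(259,460)],.002),('bin',[(350,157),(395,157),(397,171),(351,172)],.105)]:
    for c in cs: print(n,c,ray(d,*c,h).round(3))
im=d['img'];c=cv2.resize(im[130:370,220:460],None,fx=2.5,fy=2.5,interpolation=cv2.INTER_CUBIC);cv2.imwrite('pics/c1.png',c)
d=load('scene0');im=d['img'];c=cv2.resize(im[180:340,240:480],None,fx=3,fy=3,interpolation=cv2.INTER_CUBIC);cv2.imwrite('pics/c2.png',c)
```

```text
bluecap [0.539 0.056 0.122]
bluebody [0.536 0.075 0.071]
ambertip [ 0.559 -0.023  0.093]
relay [0.586 0.036 0.03 ]
relay top [0.591 0.015 0.029]
smallcap [0.527 0.173 0.084]
farblue [ 0.926 -0.275  0.113]
purple [ 0.572 -0.168  0.084]
bin stripe? [ 0.449 -0.302  0.105]
bintop [ 0.498 -0.348  0.102]
jar [0.674 0.181 0.046]
spool [ 0.672 -0.217  0.032]
spool2 [ 0.865 -0.28   0.038]
mat [0.51  0.311 0.002]
lighter [0.366 0.085 0.018]
wood [ 0.37  -0.078  0.032]
tray (285, 259) [ 0.64  -0.05   0.014]
tray (351, 258) [ 0.506 -0.077  0.014]
tray (355, 316) [0.474 0.086 0.014]
tray (280, 318) [0.608 0.115 0.014]
mat (277, 379) [0.581 0.238 0.002]
mat (357, 387) [0.449 0.23  0.002]
mat (345, 477) [0.445 0.381 0.002]
mat (259, 460) [0.57  0.379 0.002]
bin (350, 157) [ 0.549 -0.339  0.105]
bin (395, 157) [ 0.444 -0.355  0.105]
bin (397, 171) [ 0.434 -0.291  0.105]
bin (351, 172) [ 0.536 -0.27   0.105]
```

View pics/c1.png

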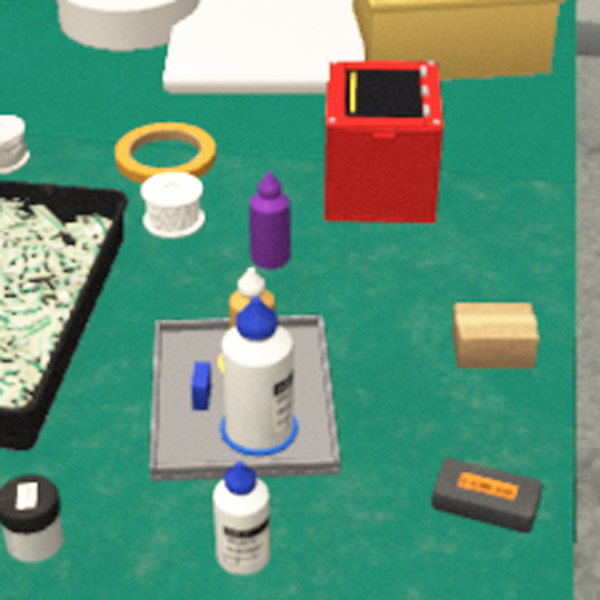

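View pics/c2.png

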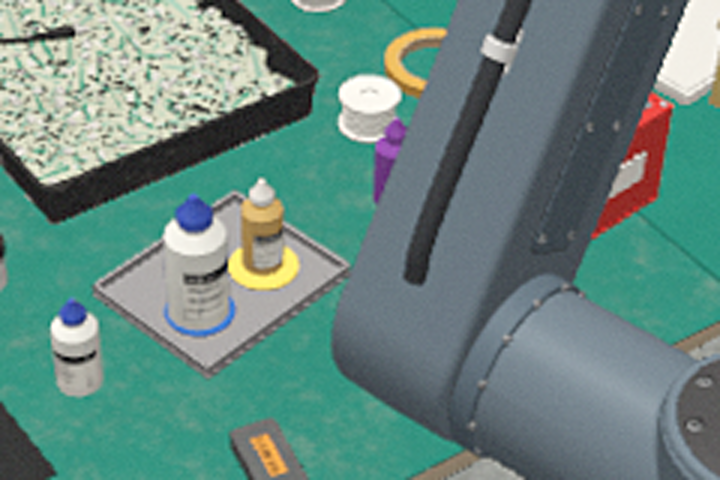

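Request:
{"api": "send_rows", "payload": {
  "fingers": [1,1,1,1,1,1,1,1,1,1],
  "dp": [
    [5,10,15],
    [15,40,30],
    [28,73,45],
    [42,106,60],
    [56,139,75],
    [70,172,90],
    [84,205,100],
    [98,238,100],
    [112,271,100],
    [126,304,100]
  ],
  "turn": [
    [0,0,0.03],
    [0,0,0.1],
    [0,0,0.17],
    [0,0,0.24],
    [0,0,0.31],
    [0,0,0.38],
    [0,0,0.45],
    [0,0,0.52],
    [0,0,0.59],
    [0,0,0.66]
  ]
}}

```text
time_s: 0.98
position: [0.4007, -0.2544, 0.3232]
tcp_rot: [[0.0, 0.436, 0.9], [0.0, 0.9, -0.436], [-1.0, 0.0, -0.0]]
force: [0.8, -0.3, 0.6]
opening: 1.0
```

Request:
{"api": "send_rows", "payload": {
  "fingers": [1,1,1,1,1,1,1,1,1,1],
  "dp": [
    [14,40,0],
    [28,80,0],
    [42,118,0],
    [56,156,0],
    [70,194,0],
    [84,232,0],
    [98,270,0],
    [112,308,0],
    [130,350,0],
    [130,350,0]
  ],
  "turn": [
    [0,0,0.07],
    [0,0,0.14],
    [0,0,0.21],
    [0,0,0.28],
    [0,0,0.35],
    [0,0,0.42],
    [0,0,0.49],
    [0,0,0.56],
    [0,0,0.66],
    [0,0,0.66]
  ]
}}

```text
time_s: 1.82
position: [0.5319, 0.1021, 0.3242]
tcp_rot: [[0.003, -0.218, 0.976], [0.004, 0.976, 0.218], [-1.0, 0.003, 0.004]]
force: [-0.7, -1.2, 0.1]
opening: 0.999
```

Run:
```python
from h import *
cap('wrist','w1');cap('side','s1')
s=bot.read_state();print(s['time_s'],s['position'],s['joint_positions'],s['qvel'])
```

```text
1.9167 [0.5303783  0.09776541 0.32372891] [-1.43298531e+00  1.73814009e+01  8.67304884e+01 -3.13927987e-04
  7.58779663e+01 -1.36592201e+01] [-3.27572822 -0.81158508  1.75309267 -1.20029009 -0.03594894 -0.02765307]
```

View pics/w1.png

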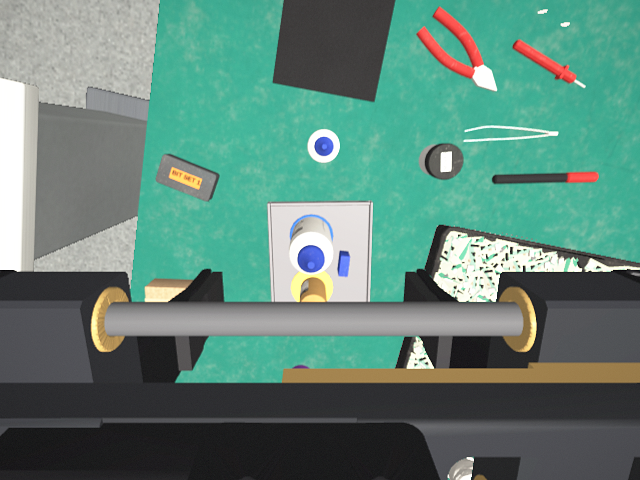

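View pics/s1.png

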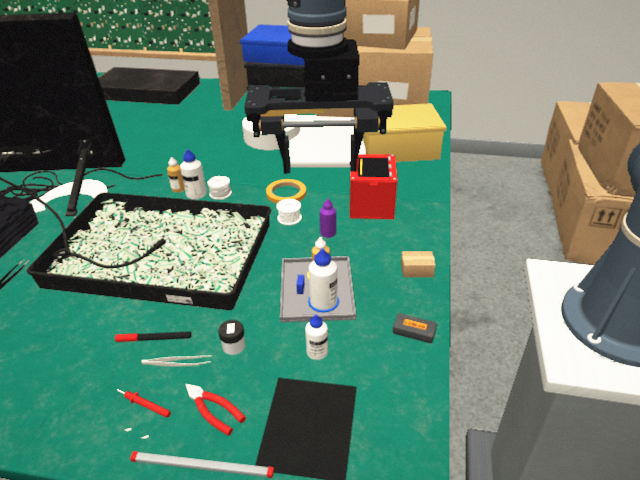

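```bash
cat >> h.py <<'E'
def seg(P,img,xr,yr,zr):
    return P[(P[...,0]>xr[0])&(P[...,0]<xr[1])&(P[...,1]>yr[0])&(P[...,1]<yr[1])&(P[...,2]>zr[0])&(P[...,2]<zr[1])]
def hsv(img): return cv2.cvtColor(img,cv2.COLOR_BGR2HSV)
def rep(n,Q):
    if len(Q)<5: print(n,'none');return
    r=cv2.minAreaRect((Q[:,:2]*1000).astype(np.float32)); c,rad=cv2.minEnclosingCircle((Q[:,:2]*1000).astype(np.float32))
    print(n,len(Q),'mean',Q.mean(0).round(4),'z',Q[:,2].min().round(3),Q[:,2].max().round(3),'rect',np.round(r[0],1),np.round(r[1],1),round(r[2],1),'circ',np.round(c,1),round(rad,1))
E
python3 - <<'E'
from h import *
cap('wrist','w2')
s=bot.read_state();print(s['position'],s['qvel'])
for fn in ['w2','s1']:
    d=load(fn);P=cloud(d);H=hsv(d['img']);h,sa,v=H[...,0].astype(int),H[...,1],H[...,2]
    tr=(P[...,0]>.44)&(P[...,0]<.68)&(P[...,1]>-.1)&(P[...,1]<.13)
    blue=tr&(h>105)&(h<130)&(sa>150)
    rep('cap',P[blue&(P[...,2]>.10)]);rep('cap113',P[blue&(P[...,2]>.107)&(P[...,2]<.12)])
    rep('bluebody',P[tr&(P[...,2]>.06)&(P[...,2]<.107)&(P[...,1]>.02)])
    rep('relay',P[blue&(P[...,2]>.012)&(P[...,2]<.04)&(P[...,0]>.57)])
    rep('relaytop',P[blue&(P[...,2]>.026)&(P[...,2]<.034)&(P[...,0]>.57)])
    rep('blue coaster',P[blue&(P[...,2]>.0)&(P[...,2]<.012)])
    yel=tr&(h>22)&(h<35)&(sa>120)
    rep('yellow',P[yel&(P[...,2]<.015)])
    rep('amber',P[tr&(P[...,2]>.03)&(P[...,2]<.1)&(P[...,1]<.015)])
    rep('nozzle',P[tr&(P[...,2]>.085)&(P[...,2]<.1)&(P[...,1]<.0)])
    rep('mat',P[(v<60)&(abs(P[...,2])<.008)&(P[...,1]>.2)&(P[...,1]<.42)&(P[...,0]>.4)&(P[...,0]<.62)])
    rep('bintop',P[(P[...,2]>.098)&(P[...,2]<.112)&(P[...,1]>-.42)&(P[...,1]<-.22)&(P[...,0]>.38)&(P[...,0]<.6)])
E
```

```text
[0.52997915 0.09629319 0.32356534] [-2.41040565 -0.29242421  1.03104614 -0.13645872 -0.21603223 -0.04660829]
cap 543 mean [0.5407 0.0535 0.1213] z 0.11 0.133 rect [540.9  51.3] [26.8 27.4] 12.2 circ [541.1  51.3] 14.3
cap113 250 mean [0.5395 0.0552 0.1166] z 0.11 0.12 rect [540.9  51.3] [26.8 27.4] 12.2 circ [541.1  51.3] 14.3
bluebody 1121 mean [0.5397 0.0598 0.091 ] z 0.06 0.107 rect [541.7  51.2] [50.7 50.5] 58.8 circ [541.9  50.7] 25.9
relay 181 mean [0.5913 0.025  0.0266] z 0.012 0.031 rect [592.2  23.8] [10.7 27.5] 7.2 circ [591.9  23.8] 14.4
relaytop 138 mean [0.5921 0.0233 0.0292] z 0.026 0.031 rect [592.2  23.8] [10.7 27.5] 7.2 circ [591.9  23.8] 14.4
blue coaster 103 mean [0.5424 0.0587 0.0068] z 0.003 0.011 rect [556.2  49.5] [46.9 84.4] 70.6 circ [553.7  39.8] 43.5
yellow 38 mean [ 0.5509 -0.0166  0.007 ] z 0.003 0.014 rect [548.3 -20.6] [46.4 35.4] 48.5 circ [553.5 -25.8] 25.1
amber 550 mean [ 0.5589 -0.0126  0.0593] z 0.03 0.084 rect [571.9  -9.7] [66.4 20.3] 30.5 circ [569.7  -6.1] 33.5
nozzle none
mat 4504 mean [0.5138 0.2959 0.0015] z -0.002 0.005 rect [514.6 286.3] 
[... 498 characters left out ...]
relaytop 64 mean [0.5895 0.0257 0.0292] z 0.026 0.033 rect [589.8  23.8] [11.7 27.7] 8.1 circ [590.5  23.9] 14.8
blue coaster 79 mean [0.5443 0.0626 0.0072] z 0.003 0.011 rect [552.8  57.1] [40.2 82. ] 85.4 circ [552.8  49.5] 41.6
yellow none
amber 199 mean [ 0.5609 -0.0202  0.0768] z 0.03 0.1 rect [573.  -15.9] [71.3 30. ] 38.2 circ [570.6 -12.9] 36.2
nozzle 71 mean [ 0.5579 -0.0223  0.091 ] z 0.085 0.1 rect [558.2 -21.8] [18.5 16.1] 4.4 circ [558.9 -23.9] 10.6
mat 7843 mean [0.5105 0.317  0.0024] z -0.002 0.007 rect [512.1 310.8] [128.3 160.7] 2.5 circ [511.4 309.2] 99.1
bintop 1149 mean [ 0.4829 -0.2966  0.104 ] z 0.098 0.11 rect [ 488.7 -304.1] [103.2 128.9] 7.5 circ [ 488.8 -305.3] 80.3
```

Request:
{"api": "send_rows", "payload": {
  "fingers": [1,1,1,1,1,1,1,1],
  "dp": [
    [3,-15,-30],
    [6,-30,-65],
    [10,-45,-100],
    [10,-45,-135],
    [10,-45,-150],
    [10,-45,-155],
    [10,-45,-155],
    [10,-45,-155]
  ],
  "turn": [
    [0,0,0],
    [0,0,0],
    [0,0,0],
    [0,0,0],
    [0,0,0],
    [0,0,0],
    [0,0,0],
    [0,0,0]
  ]
}}

```text
time_s: 2.63
position: [0.5405, 0.0503, 0.1697]
tcp_rot: [[0.001, -0.208, 0.978], [-0.001, 0.978, 0.208], [-1.0, -0.001, 0.001]]
force: [0.4, 0.3, 0.2]
opening: 1.004
```

Run:
```python
from h import *
s=bot.read_state();print(s['time_s'],s['position'],s['qvel'],s['tcp_rot'])
cap('wrist','w3');d=load('w3');P=cloud(d)
rep('cap',seg(P,0,(.5,.58),(.02,.09),(.112,.14)));rep('body',seg(P,0,(.5,.58),(.015,.09),(.06,.105)))
```

```text
2.6333 [0.54051486 0.05034388 0.16970108] [ 0.66567466 -1.04085807 -1.14872706  0.02385995 -0.15621476  0.11546038] [[ 1.12031270e-03 -2.08127302e-01  9.78101105e-01]
 [-7.85720812e-04  9.78101233e-01  2.08128229e-01]
 [-9.99999064e-01 -1.00168309e-03  9.32249281e-04]]
cap 1718 mean [0.5411 0.0531 0.121 ] z 0.112 0.133 rect [541.6  50.6] [29.1 29.9] 13.0 circ [541.8  50.3] 15.3
body 2714 mean [0.5394 0.0604 0.0918] z 0.06 0.102 rect [541.2  51.1] [50.5 50.7] 3.4 circ [541.6  51. ] 25.8
```

View pics/w3.png

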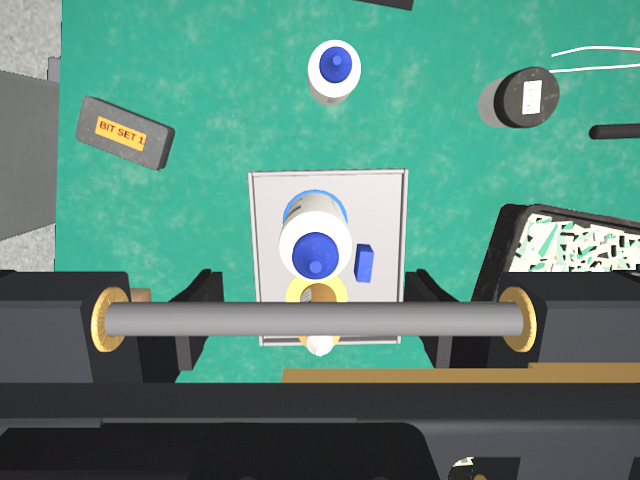

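Request:
{"api": "send_rows", "payload": {
  "fingers": [1,1,1,1,1,0.3,0.3,0.3,0.3,0.3],
  "dp": [
    [1,1,-35],
    [1,1,-70],
    [1,1,-95],
    [1,1,-101],
    [1,1,-101],
    [1,1,-101],
    [1,1,-101],
    [1,1,-101],
    [1,1,-101],
    [1,1,-101]
  ],
  "turn": [
    [0,0,0],
    [0,0,0],
    [0,0,0],
    [0,0,0],
    [0,0,0],
    [0,0,0],
    [0,0,0],
    [0,0,0],
    [0,0,0],
    [0,0,0]
  ]
}}

```text
time_s: 3.52
position: [0.5427, 0.0516, 0.0703]
tcp_rot: [[0.005, -0.209, 0.978], [-0.001, 0.978, 0.209], [-1.0, -0.002, 0.004]]
force: [0.2, 0.2, -0.5]
opening: 0.711
```

Request:
{"api": "send_rows", "payload": {
  "fingers": [0.3,0.3,0.3,0.3,0.3,0.3,0.3],
  "dp": [
    [0,0,0],
    [0,0,0],
    [0,0,0],
    [0,0,0],
    [0,0,0],
    [0,0,0],
    [0,0,0]
  ],
  "turn": [
    [0,0,0],
    [0,0,0],
    [0,0,0],
    [0,0,0],
    [0,0,0],
    [0,0,0],
    [0,0,0]
  ]
}}

```text
time_s: 4.1
position: [0.5428, 0.0515, 0.0709]
tcp_rot: [[0.005, -0.209, 0.978], [-0.001, 0.978, 0.209], [-1.0, -0.002, 0.005]]
force: [-2.0, -0.5, 5.8]
opening: 0.572
```

Request:
{"api": "send_rows", "payload": {
  "fingers": [0.3,0.3,0.3,0.3,0.3,0.3,0.3,0.3,0.3,0.3],
  "dp": [
    [0,0,15],
    [0,0,40],
    [0,0,70],
    [0,0,95],
    [-2,20,105],
    [-6,50,105],
    [-10,85,105],
    [-14,120,105],
    [-18,155,105],
    [-22,190,105]
  ],
  "turn": [
    [0,0,0],
    [0,0,0],
    [0,0,0],
    [0,0,0],
    [0,0,0],
    [0,0,0],
    [0,0,0],
    [0,0,0],
    [0,0,0],
    [0,0,0]
  ]
}}

```text
time_s: 4.93
position: [0.52, 0.2429, 0.1752]
tcp_rot: [[0.004, -0.208, 0.978], [-0.002, 0.978, 0.208], [-1.0, -0.002, 0.004]]
force: [0.8, -1.2, -2.1]
opening: 0.567
```

Request:
{"api": "send_rows", "payload": {
  "fingers": [0.3,0.3,0.3,0.3,0.3,0.3,0.3,0.3,0.3,0.3],
  "dp": [
    [-4,32,0],
    [-7,60,0],
    [-9,84,0],
    [-11,102,0],
    [-11,108,0],
    [-11,108,-20],
    [-11,108,-45],
    [-11,108,-70],
    [-11,108,-85],
    [-11,108,-90]
  ],
  "turn": [
    [0,0,0],
    [0,0,0],
    [0,0,0],
    [0,0,0],
    [0,0,0],
    [0,0,0],
    [0,0,0],
    [0,0,0],
    [0,0,0],
    [0,0,0]
  ]
}}

```text
time_s: 5.77
position: [0.5068, 0.3489, 0.0817]
tcp_rot: [[-0.002, -0.208, 0.978], [-0.005, 0.978, 0.208], [-1.0, -0.004, -0.003]]
force: [-0.5, 0.0, -1.5]
opening: 0.571
```

Run:
```python
from h import *
s=bot.read_state();print(s['time_s'],s['position'],s['opening'],s['tcp_rot'])
cap('side','s2');cap('wrist','w4')
```

```text
5.7667 [0.50680387 0.34894039 0.08173499] 0.5710360568405414 [[-0.00243659 -0.20778344  0.97817182]
 [-0.00482614  0.97816577  0.20777014]
 [-0.99998539 -0.00421455 -0.00338618]]
```

View pics/s2.png

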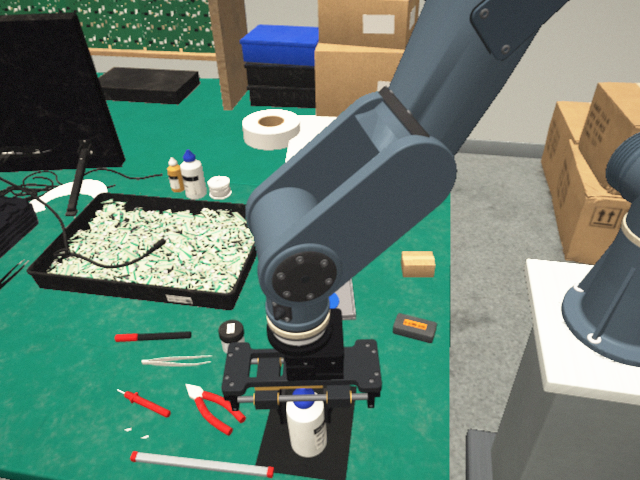

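Request:
{"api": "send_rows", "payload": {
  "fingers": [0.3,0.3,0.3,0.3,0.3,0.3],
  "dp": [
    [0,0,-7],
    [0,0,-12],
    [1,0,-15],
    [1,0,-15],
    [1,0,-15],
    [1,0,-15]
  ],
  "turn": [
    [0,0,0],
    [0,0,0],
    [0.005,-0.002,0],
    [0.005,-0.002,0],
    [0.005,-0.002,0],
    [0.005,-0.002,0]
  ]
}}

```text
time_s: 6.37
position: [0.5096, 0.3499, 0.0692]
tcp_rot: [[0.004, -0.208, 0.978], [0.002, 0.978, 0.208], [-1.0, 0.001, 0.004]]
force: [-0.2, 0.0, -1.8]
opening: 0.572
```

Request:
{"api": "send_rows", "payload": {
  "fingers": [0.3,0.3,0.3,0.3],
  "dp": [
    [0,0,-2],
    [0,0,-3],
    [0,0,-3],
    [0,0,-3]
  ],
  "turn": [
    [0,0,0],
    [0,0,0],
    [0,0,0],
    [0,0,0]
  ]
}}

```text
time_s: 6.7
position: [0.5095, 0.3499, 0.0662]
tcp_rot: [[0.004, -0.208, 0.978], [0.002, 0.978, 0.208], [-1.0, 0.001, 0.004]]
force: [1.0, 0.8, -1.7]
opening: 0.571
```

Request:
{"api": "send_rows", "payload": {
  "fingers": [0.3,0.65,0.8,1,1,1,1,1,1],
  "dp": [
    [0,0,-1],
    [0,0,-1],
    [0,0,-1],
    [0,0,-1],
    [0,0,-1],
    [0,0,0],
    [0,0,0],
    [0,0,10],
    [0,0,30]
  ],
  "turn": [
    [0,0,0],
    [0,0,0],
    [0,0,0],
    [0,0,0],
    [0,0,0],
    [0,0,0],
    [0,0,0],
    [0,0,0],
    [0,0,0]
  ]
}}

```text
time_s: 7.45
position: [0.5077, 0.349, 0.0946]
tcp_rot: [[-0.001, -0.208, 0.978], [-0.0, 0.978, 0.208], [-1.0, 0.0, -0.001]]
force: [0.9, 0.5, -0.3]
opening: 0.987
```

Request:
{"api": "send_rows", "payload": {
  "fingers": [1,1,1,1,1,1,1,1,1,1],
  "dp": [
    [0,0,25],
    [0,0,55],
    [0,-10,90],
    [5,-40,110],
    [10,-80,110],
    [15,-120,110],
    [20,-160,110],
    [28,-200,110],
    [36,-240,110],
    [38,-270,110]
  ],
  "turn": [
    [0,0,0],
    [0,0,0],
    [0,0,0],
    [0,0,0],
    [0,0,0],
    [0,0,0],
    [0,0,0],
    [0,0,0],
    [0,0,0],
    [0,0,0]
  ]
}}

```text
time_s: 8.28
position: [0.547, 0.0759, 0.2057]
tcp_rot: [[0.001, -0.206, 0.978], [-0.001, 0.978, 0.206], [-1.0, -0.001, 0.001]]
force: [1.0, 0.4, -0.2]
opening: 1.002
```

Run:
```python
from h import *
s=bot.read_state();print(s['time_s'],s['position'],s['opening'],s['tcp_rot'])
cap('side','s3');cap('wrist','w5')
```

```text
8.2833 [0.54703095 0.07586423 0.20573743] 1.002184243444502 [[ 0.00129048 -0.20626973  0.97849432]
 [-0.00118898  0.97849413  0.20627126]
 [-0.99999846 -0.00142959  0.00101747]]
```

View pics/s3.png

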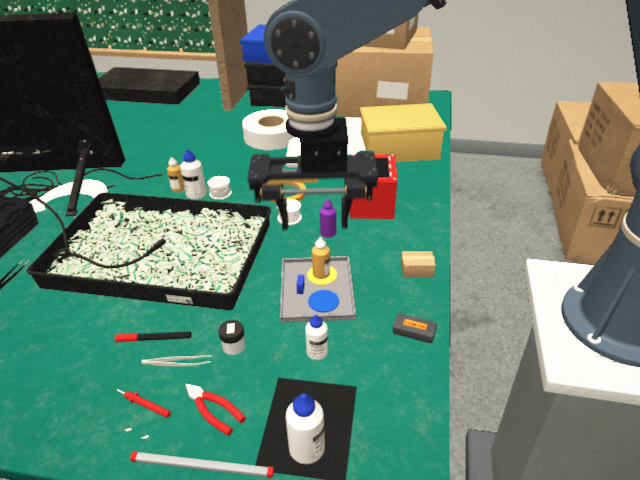

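View pics/w5.png

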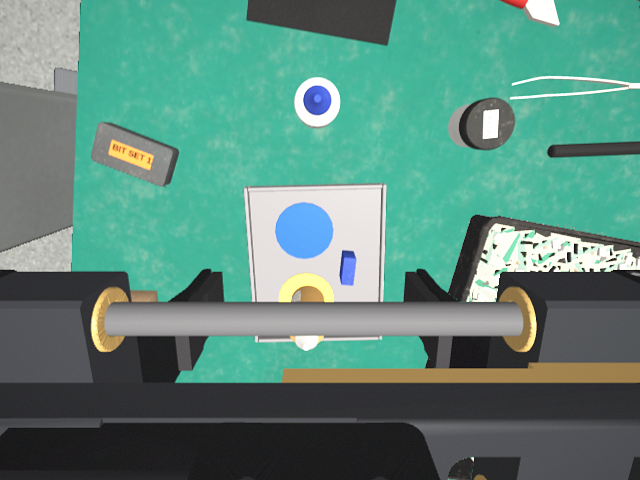

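```bash
cat > m.py <<'E'
from h import *
import sys
for fn in sys.argv[1:]:
    d=load(fn);P=cloud(d);H=hsv(d['img']);h,sa,v=H[...,0].astype(int),H[...,1],H[...,2]
    tr=(P[...,0]>.44)&(P[...,0]<.68)&(P[...,1]>-.1)&(P[...,1]<.13)
    blue=tr&(h>100)&(h<130)&(sa>120)
    print(fn)
    rep('relaytop',P[blue&(P[...,2]>.024)&(P[...,2]<.034)&(P[...,0]>.57)])
    rep('blue coaster',P[blue&(P[...,2]>.0)&(P[...,2]<.012)&(P[...,0]<.575)])
    yel=tr&(h>22)&(h<35)&(sa>120)
    rep('yellow',P[yel&(P[...,2]<.013)])
    rep('amber',seg(P,0,(.525,.585),(-.055,.01),(.025,.075)))
    rep('nozzle',seg(P,0,(.53,.58),(-.055,.01),(.077,.105)))
    rep('rim',P[tr&(P[...,2]>.0125)&(P[...,2]<.016)&(sa<60)])
E
python3 m.py w5 s3
python3 - <<'E'
from h import *
d=load('s3');im=d['img'];cv2.imwrite('pics/c3.png',cv2.resize(im[220:330,260:380],None,fx=5,fy=5,interpolation=cv2.INTER_CUBIC))
E
```

```text
w5
relaytop 339 mean [0.5922 0.0247 0.0288] z 0.024 0.031 rect [592.5  24. ] [12. 28.] 7.2 circ [592.5  24. ] 14.5
blue coaster 2466 mean [0.542  0.0504 0.0065] z 0.002 0.009 rect [542.2  50.1] [57.7 57.3] 11.5 circ [541.9  49.8] 29.4
yellow 34 mean [ 0.5573 -0.0124  0.007 ] z 0.003 0.011 rect [550.9 -12.9] [48.8 26.2] 16.5 circ [553.9 -23.2] 24.5
amber 265 mean [ 0.5591 -0.013   0.04  ] z 0.025 0.073 rect [560.7 -22.6] [31.6 31.6] 8.0 circ [561.1 -24.5] 18.0
nozzle 274 mean [ 0.5612 -0.024   0.0922] z 0.083 0.099 rect [561.5 -26.5] [20.4 15.9] 3.3 circ [561.6 -26.1] 10.4
rim 1404 mean [0.5584 0.0411 0.0135] z 0.013 0.016 rect [562.6  15.1] [139.8 169. ] 13.2 circ [562.7  15.3] 108.5
s3
relaytop 76 mean [0.5897 0.0252 0.0291] z 0.024 0.033 rect [590.4  23.7] [11.8 28.7] 11.9 circ [590.4  23.9] 14.7
blue coaster 532 mean [0.5401 0.0497 0.0072] z 0.001 0.011 rect [540.   48.9] [57.5 57.1] 85.9 circ [539.6  48.4] 29.8
yellow 243 mean [ 0.5546 -0.0153  0.0073] z 0.002 0.012 rect [556.  -21.1] [57.2 49.4] 14.7 circ [557.5 -24.7] 30.0
amber 416 mean [ 0.5558 -0.0147  0.0531] z 0.025 0.075 rect [557.7 -20.9] [36. 31.] 6.2 circ [558.3 -23.9] 18.9
nozzle 104 mean [ 0.5571 -0.0217  0.088 ] z 0.077 0.099 rect [557.4 -22.1] [20.1 14.2] 3.0 circ [557.6 -25.1] 10.4
rim 366 mean [0.5578 0.0321 0.014 ] z 0.013 0.016 rect [560.1  13.9] [139.1 171.8] 13.1 circ [560.9  14.7] 107.4
```

View pics/c3.png

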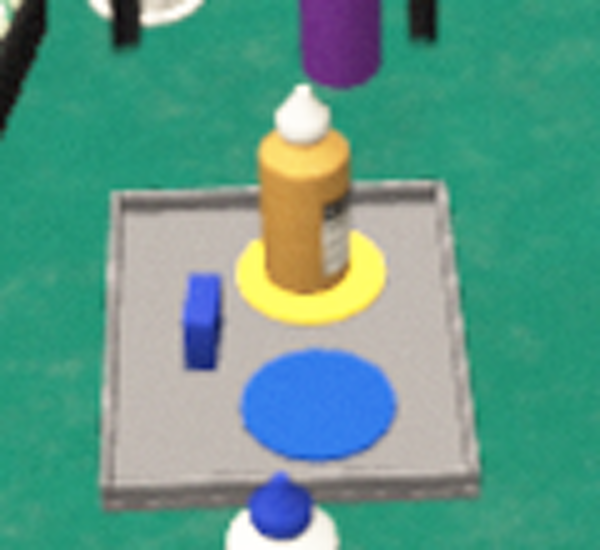

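Request:
{"api": "send_rows", "payload": {
  "fingers": [1,1,1,1,1,1,1,1,1,1],
  "dp": [
    [4,-35,-10],
    [8,-70,-30],
    [13,-98,-50],
    [14,-100,-70],
    [14,-100,-90],
    [14,-100,-110],
    [14,-100,-110],
    [14,-100,-110],
    [14,-100,-110],
    [14,-100,-110]
  ],
  "turn": [
    [0,0,0.02],
    [0,0,0.02],
    [0,0,0.02],
    [0,0,0.02],
    [0,0,0.02],
    [0,0,0.02],
    [0,0,0.02],
    [0,0,0.02],
    [0,0,0.02],
    [0,0,0.02]
  ]
}}

```text
time_s: 9.22
position: [0.562, -0.0252, 0.0971]
tcp_rot: [[0.003, -0.222, 0.975], [-0.002, 0.975, 0.222], [-1.0, -0.003, 0.003]]
force: [-0.4, 0.8, 0.2]
opening: 1.002
```

```bash
python3 - <<'E'
from h import *
s=bot.read_state();print(s['time_s'],s['position'],s['opening'])
cap('side','s4');cap('wrist','w6')
E
python3 m.py w6 s4
```

```text
9.2167 [ 0.56196901 -0.02520421  0.09709567] 1.002382833179015
w6
relaytop 903 mean [0.5921 0.0238 0.0288] z 0.024 0.031 rect [592.6  23.4] [12.6 28.4] 6.8 circ [592.3  23.5] 15.0
blue coaster 6356 mean [0.5418 0.0497 0.0064] z 0.003 0.009 rect [541.9  49.2] [58.4 58.7] 13.1 circ [541.9  49.3] 29.8
yellow 75 mean [ 0.5521 -0.014   0.0059] z 0.003 0.012 rect [553.5 -21.5] [48.8 47.9] 24.1 circ [557.9 -23.9] 29.2
amber 2435 mean [ 0.5588 -0.0156  0.0628] z 0.025 0.075 rect [560.7 -23.5] [35.4 33.4] 15.0 circ [560.8 -24.6] 18.0
nozzle 1335 mean [ 0.5603 -0.0222  0.09  ] z 0.077 0.1 rect [560.7 -24.7] [20.4 20.6] 12.4 circ [561.1 -24.7] 10.7
rim 3804 mean [0.5545 0.0414 0.0134] z 0.013 0.016 rect [562.2  15.6] [139.5 167.7] 13.2 circ [562.  16.] 107.8
s4
relaytop 72 mean [0.5899 0.0246 0.0293] z 0.024 0.032 rect [590.7  22.1] [11.7 31.1] 12.6 circ [590.  22.] 15.9
blue coaster 532 mean [0.54   0.0497 0.0072] z 0.001 0.011 rect [540.2  48.5] [58.3 57.8] 0.9 circ [539.8  48. ] 30.8
yellow 242 mean [ 0.5545 -0.0154  0.0071] z 0.002 0.011 rect [555.7 -20.5] [57.5 48. ] 16.9 circ [556.9 -24.6] 29.8
amber 414 mean [ 0.5558 -0.0147  0.0532] z 0.025 0.075 rect [557.5 -21.3] [35.9 30.7] 9.8 circ [558.3 -24.1] 18.8
nozzle 103 mean [ 0.5572 -0.0216  0.088 ] z 0.077 0.101 rect [557.  -22.9] [19.4 15.8] 12.3 circ [558.1 -24.8] 10.6
rim 364 mean [0.5581 0.0322 0.014 ] z 0.013 0.016 rect [560.   13.9] [139.1 172.6] 13.1 circ [559.6  15.3] 108.4
```

View pics/w6.png

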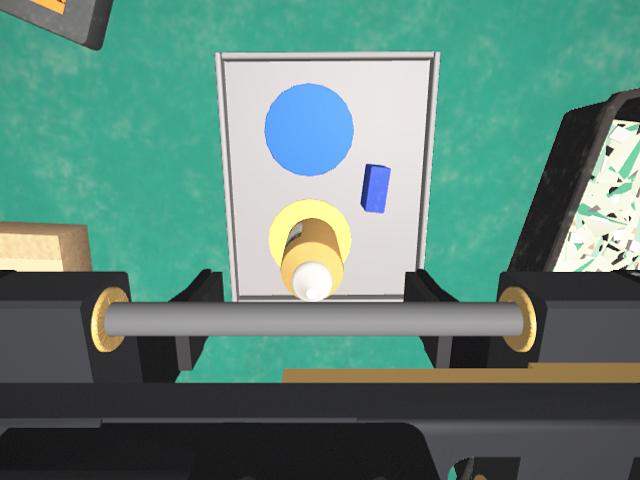

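Request:
{"api": "send_rows", "payload": {
  "fingers": [1,1,1,1,0.1,0.1,0.1,0.1,0.1,0.1],
  "dp": [
    [-1,1,-25],
    [-1,1,-45],
    [-1,1,-56],
    [-1,1,-56],
    [-1,1,-56],
    [-1,1,-56],
    [-1,1,-56],
    [-1,1,-56],
    [-1,1,-56],
    [-1,1,-56]
  ],
  "turn": [
    [0,0,0],
    [0,0,0],
    [0,0,0],
    [0,0,0],
    [0,0,0],
    [0,0,0],
    [0,0,0],
    [0,0,0],
    [0,0,0],
    [0,0,0]
  ]
}}

```text
time_s: 10.15
position: [0.5611, -0.0244, 0.0415]
tcp_rot: [[0.004, -0.222, 0.975], [-0.003, 0.975, 0.222], [-1.0, -0.003, 0.003]]
force: [-0.5, 0.0, 0.3]
opening: 0.629
```

Request:
{"api": "send_rows", "payload": {
  "fingers": [0.1,0.1,0.1,0.1,0.1,0.1,0.1,0.1,0.1],
  "dp": [
    [0,0,0],
    [0,0,0],
    [0,0,0],
    [0,0,0],
    [0,0,0],
    [0,0,0],
    [0,0,0],
    [0,0,0],
    [0,0,0]
  ],
  "turn": [
    [0,0,0],
    [0,0,0],
    [0,0,0],
    [0,0,0],
    [0,0,0],
    [0,0,0],
    [0,0,0],
    [0,0,0],
    [0,0,0]
  ]
}}

```text
time_s: 10.9
position: [0.5611, -0.0244, 0.0416]
tcp_rot: [[0.004, -0.222, 0.975], [-0.003, 0.975, 0.222], [-1.0, -0.003, 0.003]]
force: [-0.4, -1.3, 1.1]
opening: 0.39
```

Request:
{"api": "send_rows", "payload": {
  "fingers": [0.1,0.1,0.1,0.1,0.1,0.1,0.1,0.1,0.1,0.1],
  "dp": [
    [0,0,15],
    [0,0,40],
    [0,0,70],
    [0,0,95],
    [-3,20,105],
    [-9,50,105],
    [-15,85,105],
    [-21,120,105],
    [-27,155,105],
    [-33,190,105]
  ],
  "turn": [
    [0,0,0],
    [0,0,0],
    [0,0,0],
    [0,0,0],
    [0,0,0],
    [0,0,0],
    [0,0,0],
    [0,0,0],
    [0,0,0],
    [0,0,0]
  ]
}}

```text
time_s: 11.73
position: [0.5274, 0.167, 0.1464]
tcp_rot: [[0.004, -0.221, 0.975], [-0.003, 0.975, 0.221], [-1.0, -0.003, 0.003]]
force: [0.6, 0.7, -0.5]
opening: 0.392
```

Request:
{"api": "send_rows", "payload": {
  "fingers": [0.1,0.1,0.1,0.1,0.1,0.1,0.1,0.1,0.1,0.1],
  "dp": [
    [-4,30,0],
    [-7,58,0],
    [-11,80,0],
    [-13,95,0],
    [-14,96,0],
    [-14,96,-20],
    [-14,96,-45],
    [-14,96,-70],
    [-14,96,-88],
    [-14,96,-96]
  ],
  "turn": [
    [0,0,0],
    [0,0,0],
    [0,0,0],
    [0,0,0],
    [0,0,0],
    [0,0,0],
    [0,0,0],
    [0,0,0],
    [0,0,0],
    [0,0,0]
  ]
}}

```text
time_s: 12.57
position: [0.5116, 0.2615, 0.0477]
tcp_rot: [[-0.001, -0.221, 0.975], [-0.004, 0.975, 0.221], [-1.0, -0.004, -0.002]]
force: [-0.3, 1.0, 0.2]
opening: 0.39
```

Request:
{"api": "send_rows", "payload": {
  "fingers": [0.1,0.1,0.1],
  "dp": [
    [0,0,-3],
    [0,0,-3],
    [0,0,-3]
  ],
  "turn": [
    [0,0,0],
    [0,0,0],
    [0,0,0]
  ]
}}

```text
time_s: 12.82
position: [0.5121, 0.2613, 0.0452]
tcp_rot: [[-0.001, -0.22, 0.975], [-0.004, 0.975, 0.22], [-1.0, -0.004, -0.002]]
force: [-0.6, 0.7, -0.6]
opening: 0.388
```

Request:
{"api": "send_rows", "payload": {
  "fingers": [0.1,0.1,0.1,0.1,0.1],
  "dp": [
    [0,0,-5],
    [0,0,-8],
    [0,0,-8],
    [0,0,-8],
    [0,0,-8]
  ],
  "turn": [
    [0,-0.003,0],
    [0,-0.005,0],
    [0,-0.005,0],
    [0,-0.005,0],
    [0,-0.005,0]
  ]
}}

```text
time_s: 13.23
position: [0.5123, 0.2614, 0.0375]
tcp_rot: [[0.005, -0.22, 0.975], [-0.004, 0.975, 0.22], [-1.0, -0.005, 0.004]]
force: [-0.1, -0.2, -0.4]
opening: 0.387
```

Request:
{"api": "send_rows", "payload": {
  "fingers": [0.1,0.1,0.45,0.6,1,1,1,1,1,1],
  "dp": [
    [0,0,-1],
    [0,0,-1],
    [0,0,-1],
    [0,0,-1],
    [0,0,-1],
    [0,0,-1],
    [0,0,0],
    [0,0,10],
    [0,0,35],
    [0,0,65]
  ],
  "turn": [
    [0,0,0],
    [0,0,0],
    [0,0,0],
    [0,0,0],
    [0,0,0],
    [0,0,0],
    [0,0,0],
    [0,0,0],
    [0,0,0],
    [0,0,0]
  ]
}}

```text
time_s: 14.07
position: [0.5108, 0.2609, 0.1021]
tcp_rot: [[0.0, -0.22, 0.975], [-0.005, 0.975, 0.22], [-1.0, -0.005, -0.001]]
force: [0.4, -0.8, -0.2]
opening: 0.891
```

Run:
```python
from h import *
s=bot.read_state();print(s['time_s'],s['position'],s['opening'],s['tcp_rot'])
cap('side','s5');cap('wrist','w7')
```

```text
14.0667 [0.51078412 0.26087256 0.10205474] 0.8907996514557939 [[ 4.16456460e-04 -2.20324033e-01  9.75426649e-01]
 [-5.20307684e-03  9.75413053e-01  2.20323183e-01]
 [-9.99986377e-01 -5.16697481e-03 -7.40145804e-04]]
```

View pics/s5.png

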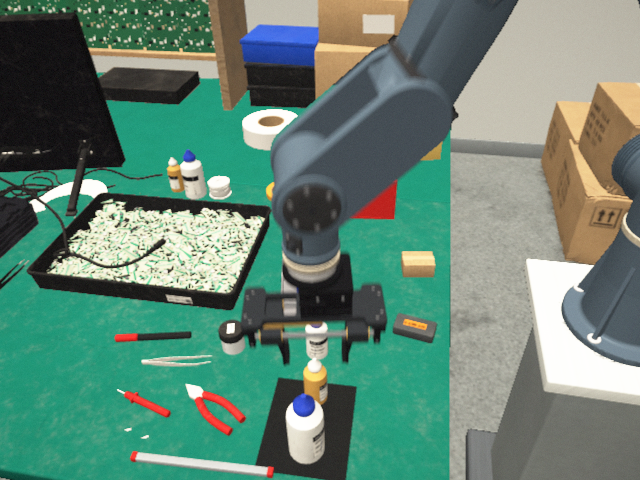

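View pics/w7.png

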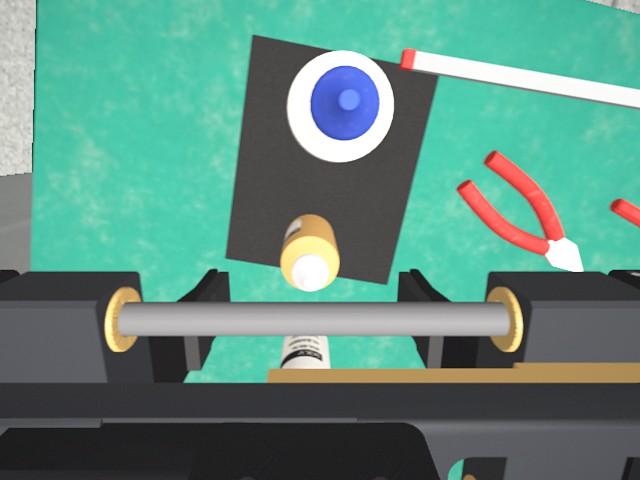

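Request:
{"api": "send_rows", "payload": {
  "fingers": [1,1,0.8,0.6,0.35,0.35,0.35,0.35,0.35,0.35],
  "dp": [
    [0,0,30],
    [5,-15,60],
    [15,-50,70],
    [27,-85,70],
    [40,-120,70],
    [52,-155,60],
    [65,-190,40],
    [76,-220,20],
    [81,-236,0],
    [81,-236,-10]
  ],
  "turn": [
    [0.005,0,0],
    [0.005,0,-0.02],
    [0.005,0,-0.04],
    [0.005,0,-0.06],
    [0.005,0,-0.08],
    [0.005,0,-0.08],
    [0.005,0,-0.08],
    [0.005,0,-0.08],
    [0.005,0,-0.08],
    [0.005,0,-0.08]
  ]
}}

```text
time_s: 15.0
position: [0.5972, 0.0225, 0.0953]
tcp_rot: [[0.013, -0.137, 0.99], [0.002, 0.991, 0.137], [-1.0, -0.0, 0.014]]
force: [0.1, 0.3, 0.2]
opening: 0.476
```

Request:
{"api": "send_rows", "payload": {
  "fingers": [0.35,0.35,0.35,0.35],
  "dp": [
    [0,0,-10],
    [0,0,-20],
    [0,0,-20],
    [0,0,-20]
  ],
  "turn": [
    [0,0,0],
    [0,0,0],
    [0,0,0],
    [0,0,0]
  ]
}}

```text
time_s: 15.33
position: [0.5965, 0.0239, 0.0751]
tcp_rot: [[0.012, -0.139, 0.99], [0.002, 0.99, 0.139], [-1.0, 0.001, 0.012]]
force: [-1.0, 0.1, -0.5]
opening: 0.357
```

```bash
python3 - <<'E'
from h import *
s=bot.read_state();print(s['time_s'],s['position'],s['opening'],s['tcp_rot'])
cap('side','s6');cap('wrist','w8')
E
python3 m.py w8 s6
```

```text
15.3333 [0.59651677 0.02387594 0.07510877] 0.3573448381325056 [[ 1.21908009e-02 -1.38968080e-01  9.90221822e-01]
 [ 2.23729784e-03  9.90296724e-01  1.38951048e-01]
 [-9.99923186e-01  5.21496581e-04  1.23834232e-02]]
w8
relaytop 922 mean [0.5927 0.0243 0.0288] z 0.024 0.031 rect [592.7  23.7] [12.2 28.6] 7.1 circ [592.5  23.6] 15.3
blue coaster 6576 mean [0.542  0.05   0.0064] z 0.002 0.009 rect [542.   49.2] [58.8 58.6] 6.2 circ [541.8  49.4] 29.9
yellow 57 mean [ 0.5594 -0.0036  0.0057] z 0.002 0.008 rect [567.2  -5.3] [35.3 23.2] 9.0 circ [567.3  -6. ] 20.8
amber none
nozzle none
rim 3064 mean [0.5583 0.0625 0.0134] z 0.013 0.016 rect [562.4  14.7] [139.5 169.7] 13.1 circ [561.8  18.9] 105.7
s6
relaytop 75 mean [0.5896 0.0254 0.0295] z 0.024 0.033 rect [590.6  22.5] [11.7 31.9] 12.0 circ [591.3  22.7] 16.0
blue coaster 529 mean [0.54   0.0497 0.0072] z 0.004 0.011 rect [540.8  47.8] [57.4 59.5] 9.7 circ [539.1  48.1] 30.8
yellow 460 mean [ 0.5572 -0.0241  0.007 ] z 0.002 0.01 rect [557.2 -25.9] [56.8 58.9] 12.2 circ [557.4 -25.8] 30.0
amber none
nozzle none
rim 368 mean [0.5608 0.0289 0.0141] z 0.013 0.016 rect [560.   14.2] [139.1 172.6] 13.1 circ [559.7  14.9] 108.9
```

View pics/w8.png

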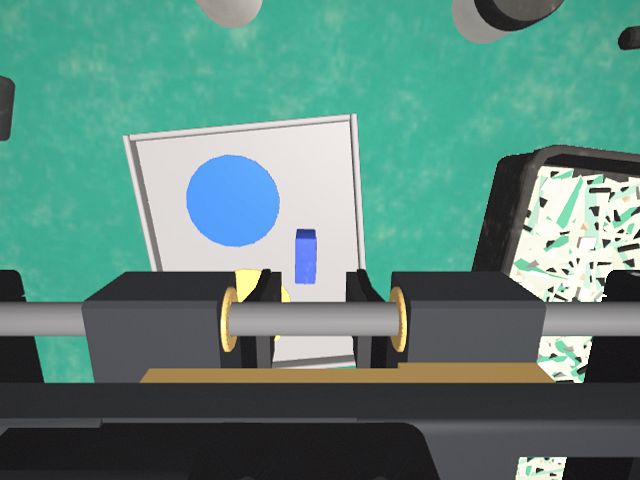

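Request:
{"api": "send_rows", "payload": {
  "fingers": [0.35,0.35,0.35,0.35,0.35,0.35,0.35,0.35],
  "dp": [
    [-4,0,-5],
    [-4,0,-20],
    [-4,0,-40],
    [-4,0,-55],
    [-4,0,-61],
    [-4,0,-61],
    [-4,0,-61],
    [-4,0,-61]
  ],
  "turn": [
    [-0.002,0.012,0],
    [-0.002,0.012,0],
    [-0.002,0.012,0],
    [-0.002,0.012,0],
    [-0.002,0.012,0],
    [-0.002,0.012,0],
    [-0.002,0.012,0],
    [-0.002,0.012,0]
  ]
}}

```text
time_s: 16.1
position: [0.5943, 0.0237, 0.0161]
tcp_rot: [[0.005, -0.139, 0.99], [-0.001, 0.99, 0.139], [-1.0, -0.001, 0.004]]
force: [0.9, -0.4, 0.2]
opening: 0.349
```

```bash
python3 - <<'E'
from h import *
s=bot.read_state();print(s['time_s'],s['position'],s['opening'],s['tcp_rot'])
cap('side','s7');cap('wrist','w9')
im=load('s7')['img'];cv2.imwrite('pics/c4.png',cv2.resize(im[200:340,240:400],None,fx=4,fy=4,interpolation=cv2.INTER_CUBIC))
E
python3 m.py w9
```

```text
16.1 [0.59433512 0.02365083 0.01611466] 0.34904467684809526 [[ 4.52867993e-03 -1.39218640e-01  9.90251312e-01]
 [-5.06020749e-04  9.90261021e-01  1.39222319e-01]
 [-9.99989617e-01 -1.13158103e-03  4.41412769e-03]]
w9
relaytop 826 mean [0.5916 0.0323 0.0286] z 0.024 0.031 rect [591.8  31.6] [12.  13.3] 8.0 circ [591.6  31.5] 8.4
blue coaster 11118 mean [0.5419 0.0511 0.0064] z 0.002 0.009 rect [541.9  50.7] [59.1 56. ] 1.5 circ [541.7  49.5] 30.0
yellow 15 mean [ 0.5852 -0.0132  0.0058] z 0.005 0.007 rect [584.6 -16.7] [17.8  9.9] 83.6 circ [584.5 -17.3] 9.7
amber none
nozzle none
rim 4826 mean [0.554  0.0776 0.0134] z 0.013 0.016 rect [553.5  52.5] [139.7  92.4] 13.1 circ [553.7  52.1] 82.9
```

View pics/c4.png

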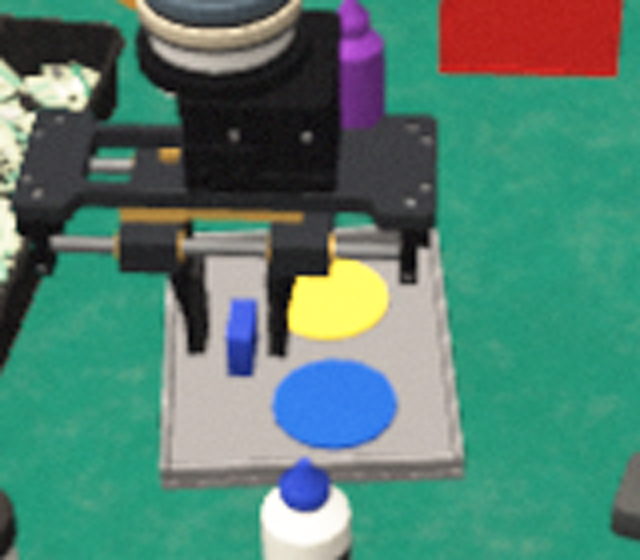

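View pics/w9.png

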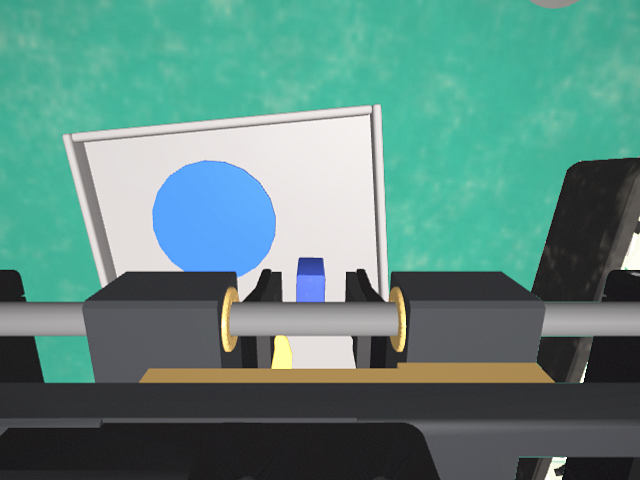

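Request:
{"api": "send_rows", "payload": {
  "fingers": [0.35,0.35,0,0,0,0,0,0,0,0],
  "dp": [
    [-2,0,-3],
    [-2,0,-3],
    [-2,0,-3],
    [-2,0,-3],
    [-2,0,-3],
    [-2,0,-3],
    [-2,0,-3],
    [-2,0,-3],
    [-2,0,-3],
    [-2,0,-3]
  ],
  "turn": [
    [0,0.004,0],
    [0,0.004,0],
    [0,0.004,0],
    [0,0.004,0],
    [0,0.004,0],
    [0,0.004,0],
    [0,0.004,0],
    [0,0.004,0],
    [0,0.004,0],
    [0,0.004,0]
  ]
}}

```text
time_s: 17.03
position: [0.5924, 0.0236, 0.0133]
tcp_rot: [[0.001, -0.139, 0.99], [-0.001, 0.99, 0.139], [-1.0, -0.001, 0.001]]
force: [0.2, -0.1, 0.6]
opening: 0.142
```

Request:
{"api": "send_rows", "payload": {
  "fingers": [0,0,0,0,0,0,0,0,0,0],
  "dp": [
    [0,0,0],
    [0,0,0],
    [0,0,15],
    [0,0,45],
    [0,0,80],
    [0,0,120],
    [0,0,150],
    [0,0,170],
    [0,0,170],
    [0,0,170]
  ],
  "turn": [
    [0,0,0],
    [0,0,0],
    [0,0,0],
    [0,0,0],
    [0,0,0],
    [0,0,0],
    [0,0,0],
    [0,0,0],
    [0,0,0],
    [0,0,0]
  ]
}}

```text
time_s: 17.87
position: [0.5929, 0.0235, 0.1845]
tcp_rot: [[0.004, -0.139, 0.99], [-0.001, 0.99, 0.139], [-1.0, -0.002, 0.003]]
force: [-0.1, -0.3, -0.4]
opening: 0.14
```

Run:
```python
from h import *
s=bot.read_state();print(s['time_s'],s['position'],s['opening'],s['tcp_rot'])
cap('side','s8');cap('scene','sc8')
im=load('s8')['img'];cv2.imwrite('pics/c5.png',cv2.resize(im[100:320,200:460],None,fx=3,fy=2.7,interpolation=cv2.INTER_CUBIC))
```

```text
17.8667 [0.59291358 0.02351644 0.18445032] 0.1397329694051588 [[ 0.0036617  -0.1391713   0.99026155]
 [-0.00100665  0.99026718  0.13917581]
 [-0.99999279 -0.00150646  0.00348597]]
```

View pics/c5.png

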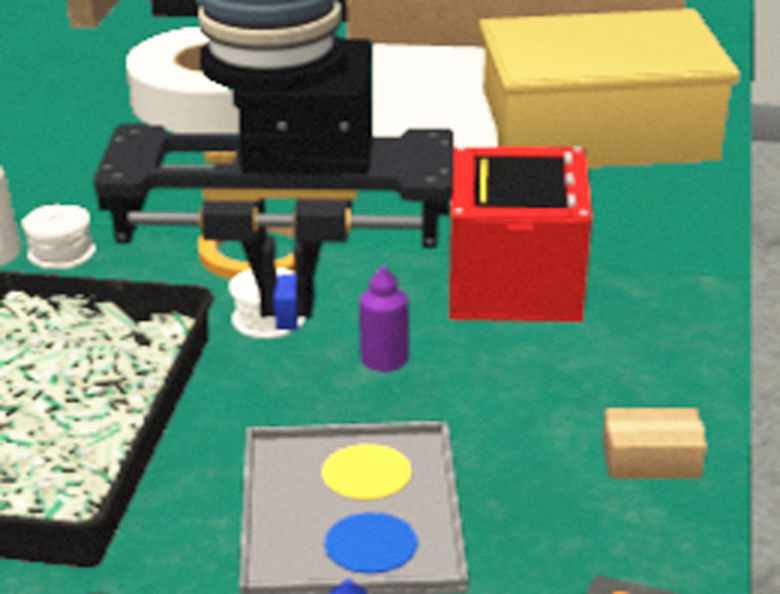

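View pics/sc8.png

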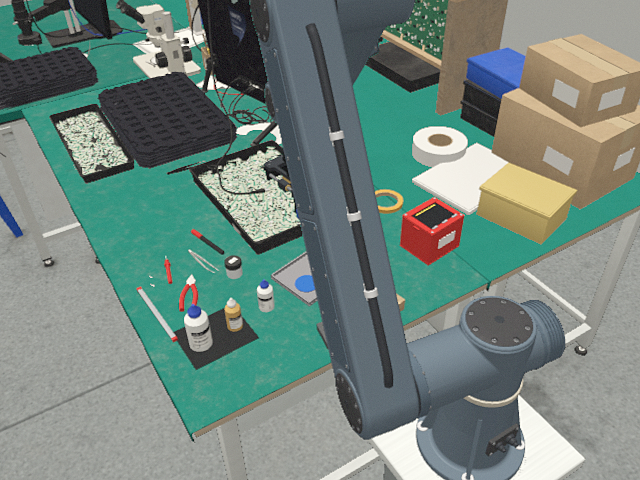

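Run:
```python
from h import *
for fn in ['s8','sc8']:
    d=load(fn);P=cloud(d);H=hsv(d['img']);h,sa,v=H[...,0].astype(int),H[...,1],H[...,2]
    b=(P[...,2]>.09)&(P[...,2]<.115)&(P[...,1]>-.4)&(P[...,1]<-.22)&(P[...,0]>.41)&(P[...,0]<.57)
    red=((h<8)|(h>172))&(sa>150)
    rep('redtop',P[b&red&(P[...,2]>.102)]);rep('flap',P[b&(v<60)]);rep('stripe',P[b&(h>22)&(h<35)&(sa>120)])
    rep('mouth',P[b&~red&((v<60)|((h>22)&(h<35)&(sa>120)))])
    y=(P[...,1]<-.38)&(P[...,1]>-.65)&(P[...,0]>.3)&(P[...,0]<.56)&(P[...,2]>.03)&(P[...,2]<.2)
    rep('ybox',P[y])
```

```text
redtop 539 mean [ 0.4892 -0.2985  0.1049] z 0.102 0.109 rect [ 488.9 -303.3] [101.6 123.4] 6.9 circ [ 489.6 -300.1] 73.5
flap 459 mean [ 0.487  -0.3027  0.1036] z 0.1 0.108 rect [ 489.7 -303.7] [65.6 85.7] 7.5 circ [ 488.8 -303.2] 51.3
stripe 31 mean [ 0.5181 -0.2992  0.1038] z 0.101 0.107 rect [ 517.4 -300.5] [ 4.7 66.6] 7.8 circ [ 517.5 -300.5] 33.3
mouth 490 mean [ 0.489  -0.3025  0.1036] z 0.1 0.108 rect [ 489.7 -303.7] [65.6 85.7] 7.5 circ [ 488.8 -303.2] 51.3
ybox 3441 mean [ 0.4417 -0.5547  0.0813] z 0.03 0.105 rect [ 443.9 -591.7] [210.8 153.9] 14.0 circ [ 444.3 -589.7] 124.1
redtop 449 mean [ 0.4909 -0.2983  0.1047] z 0.102 0.111 rect [ 491.3 -304.2] [106.3 123.6] 7.4 circ [ 487.8 -304.7] 77.3
flap 444 mean [ 0.4909 -0.3065  0.1028] z 0.092 0.109 rect [ 494.4 -311. ] [66.3 98.7] 9.1 circ [ 494.1 -309. ] 54.8
stripe 45 mean [ 0.5229 -0.3046  0.1026] z 0.099 0.107 rect [ 522.4 -304.4] [11.9 75.9] 11.0 circ [ 524.4 -304. ] 38.0
mouth 489 mean [ 0.4939 -0.3063  0.1028] z 0.092 0.109 rect [ 495.5 -311.5] [66.8 98.8] 7.3 circ [ 494.1 -309. ] 54.8
ybox 3847 mean [ 0.4348 -0.5642  0.0844] z 0.03 0.109 rect [ 447.9 -590.9] [214.4 160.8] 12.7 circ [ 447.6 -592.6] 125.3
```

Request:
{"api": "send_rows", "payload": {
  "fingers": [0,0,0,0,0,0,0,0,0,0],
  "dp": [
    [-5,-15,5],
    [-12,-40,15],
    [-20,-65,25],
    [-28,-90,30],
    [-36,-115,30],
    [-44,-140,30],
    [-52,-165,30],
    [-60,-190,30],
    [-68,-215,30],
    [-75,-240,30]
  ],
  "turn": [
    [0,0,-0.08],
    [0,0,-0.19],
    [0,0,-0.3],
    [0,0,-0.41],
    [0,0,-0.52],
    [0,0,-0.63],
    [0,0,-0.74],
    [0,0,-0.85],
    [0,0,-0.96],
    [0,0,-1.07]
  ]
}}

```text
time_s: 18.8
position: [0.5143, -0.2167, 0.2095]
tcp_rot: [[-0.005, 0.805, 0.593], [0.005, 0.593, -0.805], [-1.0, -0.002, -0.007]]
force: [0.5, -0.0, 0.3]
opening: 0.138
```

Request:
{"api": "send_rows", "payload": {
  "fingers": [0,0,0,0,0,0,0,0,0],
  "dp": [
    [-7,-20,0],
    [-14,-40,0],
    [-20,-60,0],
    [-26,-80,0],
    [-27,-86,0],
    [-27,-86,0],
    [-27,-86,0],
    [-27,-86,0],
    [-27,-86,0]
  ],
  "turn": [
    [0,0,-0.1],
    [0,0,-0.2],
    [0,0,-0.3],
    [0,0,-0.4],
    [0,0,-0.5],
    [0,0,-0.51],
    [0,0,-0.51],
    [0,0,-0.51],
    [0,0,-0.51]
  ]
}}

```text
time_s: 19.55
position: [0.4872, -0.3014, 0.2088]
tcp_rot: [[-0.004, 0.992, 0.127], [0.008, 0.127, -0.992], [-1.0, -0.003, -0.009]]
force: [0.3, 0.3, -0.1]
opening: 0.14
```

Run:
```python
from h import *
s=bot.read_state();print(s['time_s'],s['position'],s['opening'],s['tcp_rot'],s['joint_positions'])
cap('side','s9');cap('wrist','w10')
d=load('w10');P=cloud(d);H=hsv(d['img']);h,sa,v=H[...,0].astype(int),H[...,1],H[...,2]
b=(P[...,2]>.09)&(P[...,2]<.115)&(P[...,1]>-.4)&(P[...,1]<-.22)&(P[...,0]>.41)&(P[...,0]<.57)
red=((h<8)|(h>172))&(sa>150)
rep('redtop',P[b&red&(P[...,2]>.102)]);rep('flap',P[b&(v<60)]);rep('stripe',P[b&(h>22)&(h<35)&(sa>120)])
```

```text
19.55 [ 0.48715891 -0.3014254   0.20875026] 0.13997868205673353 [[-0.00377994  0.99191312  0.1268624 ]
 [ 0.00809081  0.12688949 -0.99188386]
 [-0.99996012 -0.00272285 -0.00850502]] [-43.0230497   27.32301942  90.2399157    0.21468878  62.91185931
  39.5891492 ]
redtop 7106 mean [ 0.5138 -0.3011  0.1043] z 0.102 0.107 rect [ 493.  -303.8] [101.9 120. ] 7.3 circ [ 500.9 -302.5] 73.0
flap 9216 mean [ 0.493  -0.304   0.1029] z 0.1 0.105 rect [ 492.  -303.7] [69.2 88.8] 7.5 circ [ 492.2 -303.8] 55.3
stripe 387 mean [ 0.5202 -0.3     0.1037] z 0.101 0.106 rect [ 520.2 -300.1] [ 2.7 71. ] 7.4 circ [ 519.9 -300.1] 35.5
```

View pics/w10.png

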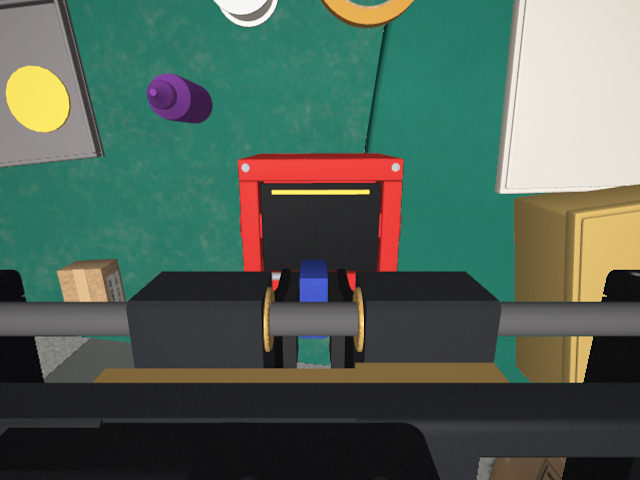

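View pics/s9.png

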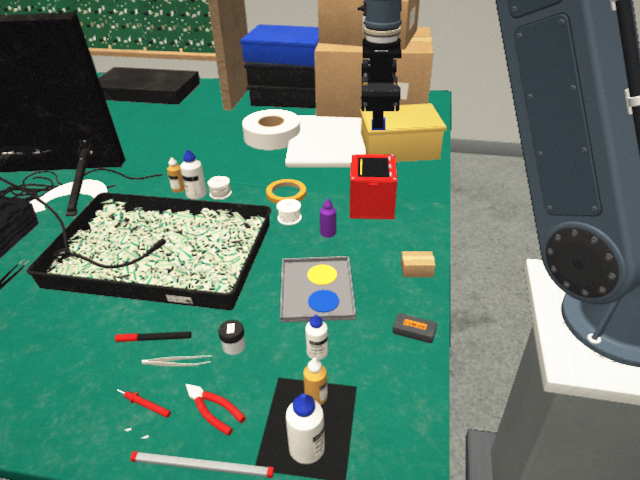

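Request:
{"api": "send_rows", "payload": {
  "fingers": [0,0,0,0,0,0,0,0],
  "dp": [
    [5,-2,-15],
    [5,-2,-40],
    [5,-2,-65],
    [5,-2,-80],
    [5,-2,-80],
    [5,-2,-80],
    [5,-2,-80],
    [5,-2,-80]
  ],
  "turn": [
    [-0.008,-0.004,0],
    [-0.008,-0.004,0],
    [-0.008,-0.004,0],
    [-0.008,-0.004,0],
    [-0.008,-0.004,0],
    [-0.008,-0.004,0],
    [-0.008,-0.004,0],
    [-0.008,-0.004,0]
  ]
}}

```text
time_s: 20.32
position: [0.4934, -0.3043, 0.1308]
tcp_rot: [[0.003, 0.992, 0.127], [-0.003, 0.127, -0.992], [-1.0, 0.003, 0.003]]
force: [-0.6, 0.1, 0.2]
opening: 0.139
```

Run:
```python
from h import *
s=bot.read_state();print(s['time_s'],s['position'],s['opening'],s['tcp_rot'])
cap('side','s10')
im=load('s10')['img'];cv2.imwrite('pics/c6.png',cv2.resize(im[40:240,300:460],None,fx=4,fy=3,interpolation=cv2.INTER_CUBIC))
```

```text
20.3167 [ 0.49343696 -0.30428317  0.13076475] 0.13909458614796555 [[ 0.0033772   0.99189674  0.1270018 ]
 [-0.00290357  0.12701172 -0.99189697]
 [-0.99999008  0.00298108  0.00330899]]
```

View pics/c6.png

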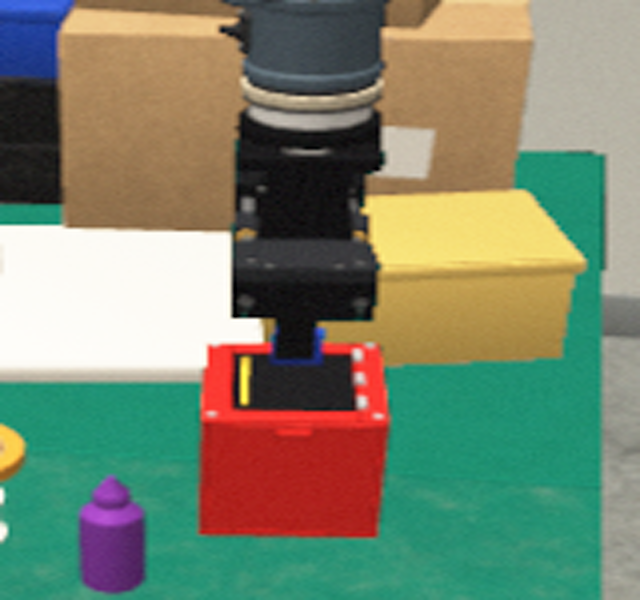

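Centred over the mouth. Push down to TCP z ≈ 0.055.

Request:
{"api": "send_rows", "payload": {
  "fingers": [0,0,0,0,0,0,0,0,0,0],
  "dp": [
    [0,0,-10],
    [0,0,-22],
    [0,0,-34],
    [0,0,-46],
    [0,0,-58],
    [0,0,-68],
    [0,0,-75],
    [0,0,-75],
    [0,0,-75],
    [0,0,-75]
  ],
  "turn": [
    [0,0,0],
    [0,0,0],
    [0,0,0],
    [0,0,0],
    [0,0,0],
    [0,0,0],
    [0,0,0],
    [0,0,0],
    [0,0,0],
    [0,0,0]
  ]
}}

```text
time_s: 21.2
position: [0.4933, -0.3041, 0.0556]
tcp_rot: [[0.003, 0.992, 0.127], [-0.002, 0.127, -0.992], [-1.0, 0.003, 0.003]]
force: [1.9, 0.7, -1.3]
opening: 0.142
```

Run:
```python
from h import *
s=bot.read_state();print(s['time_s'],s['position'],s['opening'],s['force'])
cap('side','s11')
im=load('s11')['img'];cv2.imwrite('pics/c7.png',cv2.resize(im[40:240,300:460],None,fx=4,fy=3,interpolation=cv2.INTER_CUBIC))
```

```text
21.2 [ 0.49329653 -0.30408528  0.05563055] 0.14156884854324664 [ 1.86566358  0.74356186 -1.28441648]
```

View pics/c7.png

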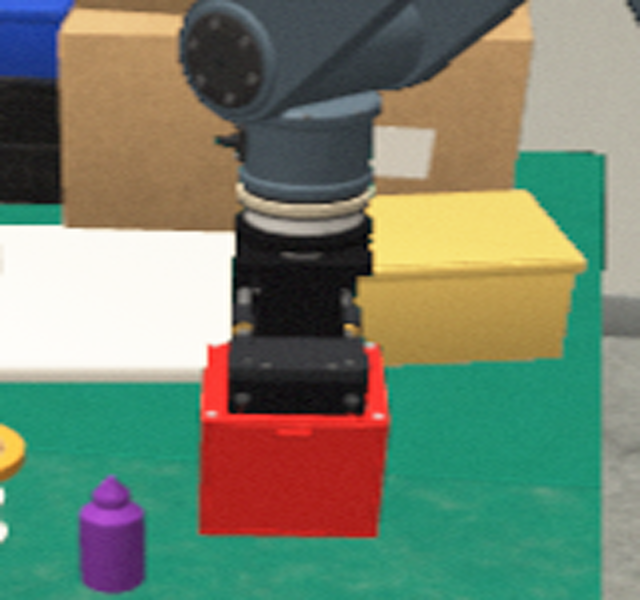

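Request:
{"api": "send_rows", "payload": {
  "fingers": [0.2,0.3,0.4,0.4,0.4,0.4,0.4,0.4,0.4,0.4],
  "dp": [
    [0,0,0],
    [0,0,0],
    [0,0,0],
    [0,0,0],
    [0,0,0],
    [0,0,-3],
    [0,0,-3],
    [0,0,-3],
    [0,0,-3],
    [0,0,-3]
  ],
  "turn": [
    [0,0,0],
    [0,0,0],
    [0,0,0],
    [0,0,0],
    [0,0,0],
    [0,0,0],
    [0,0,0],
    [0,0,0],
    [0,0,0],
    [0,0,0]
  ]
}}

```text
time_s: 22.08
position: [0.4934, -0.3042, 0.0528]
tcp_rot: [[0.003, 0.992, 0.127], [-0.003, 0.127, -0.992], [-1.0, 0.003, 0.003]]
force: [1.2, -0.3, 0.6]
opening: 0.398
```

Run:
```python
from h import *
s=bot.read_state();print(s['time_s'],s['position'],s['opening'],s['force'])
cap('wrist','w11')
```

```text
22.0833 [ 0.49341676 -0.30420885  0.05279343] 0.39808600225562213 [ 1.18714526 -0.30581024  0.61091583]
```

View pics/w11.png

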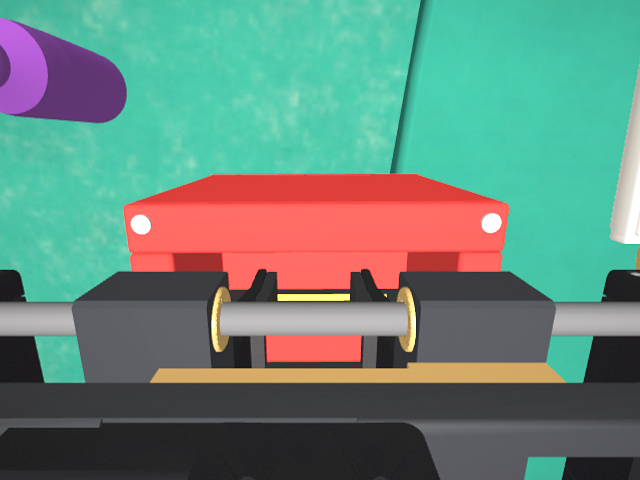

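Request:
{"api": "send_rows", "payload": {
  "fingers": [0.4,0.4,0.4,0.4,0.4,0.4,0.4,0.4,0.4,0.4],
  "dp": [
    [0,0,0],
    [0,0,0],
    [0,0,0],
    [0,0,5],
    [0,0,15],
    [0,0,27],
    [0,0,40],
    [0,0,55],
    [0,0,70],
    [0,0,85]
  ],
  "turn": [
    [0,0,0],
    [0,0,0],
    [0,0,0],
    [0,0,0],
    [0,0,0],
    [0,0,0],
    [0,0,0],
    [0,0,0],
    [0,0,0],
    [0,0,0]
  ]
}}

```text
time_s: 22.97
position: [0.4932, -0.3041, 0.1398]
tcp_rot: [[0.004, 0.992, 0.127], [-0.003, 0.127, -0.992], [-1.0, 0.003, 0.004]]
force: [-0.1, -0.0, -0.7]
opening: 0.398
```

Request:
{"api": "send_rows", "payload": {
  "fingers": [0.4,0.4,0.4,0.4,0.4,0.4,0.4,0.4],
  "dp": [
    [-5,10,20],
    [-5,20,40],
    [-5,30,60],
    [-5,30,60],
    [-5,30,60],
    [-5,30,60],
    [-5,30,60],
    [-5,30,60]
  ],
  "turn": [
    [0,0,0],
    [0,0,0],
    [0,0,0],
    [0,0,0],
    [0,0,0],
    [0,0,0],
    [0,0,0],
    [0,0,0]
  ]
}}

```text
time_s: 23.63
position: [0.4875, -0.2741, 0.1986]
tcp_rot: [[0.002, 0.992, 0.126], [-0.002, 0.126, -0.992], [-1.0, 0.001, 0.002]]
force: [0.2, -0.2, -1.3]
opening: 0.398
```

Run:
```python
from h import *
s=bot.read_state();print(s['time_s'],s['position'],s['opening'],s['force'])
cap('wrist','w12');cap('side','s12')
im=load('s12')['img'];cv2.imwrite('pics/c8.png',cv2.resize(im[40:240,300:460],None,fx=4,fy=3,interpolation=cv2.INTER_CUBIC))
```

```text
23.6333 [ 0.48752432 -0.27412613  0.19861704] 0.39770400907230985 [ 0.23089772 -0.23964326 -1.26917514]
```

View pics/w12.png

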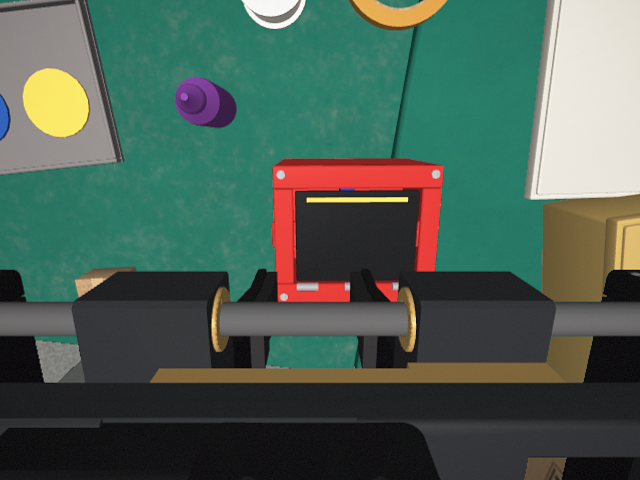

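View pics/c8.png

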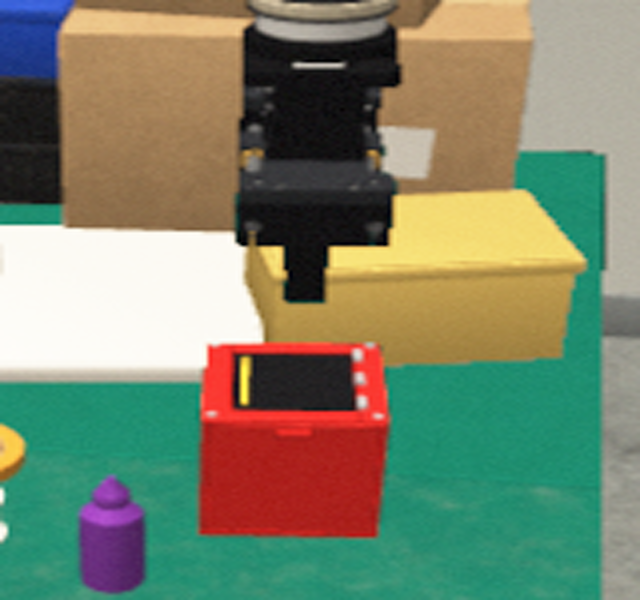

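Request:
{"api": "send_rows", "payload": {
  "fingers": [0.4,0.4,0.4,0.4,0.4,0.4],
  "dp": [
    [-15,0,0],
    [-30,0,0],
    [-40,0,0],
    [-40,0,0],
    [-40,0,0],
    [-40,0,0]
  ],
  "turn": [
    [0,0,0],
    [0,0,0],
    [0,0,0],
    [0,0,0],
    [0,0,0],
    [0,0,0]
  ]
}}

```text
time_s: 24.23
position: [0.4484, -0.2747, 0.1988]
tcp_rot: [[0.003, 0.992, 0.126], [-0.002, 0.126, -0.992], [-1.0, 0.003, 0.003]]
force: [-0.2, -0.6, -0.1]
opening: 0.394
```

Run:
```python
from h import *
s=bot.read_state();print(s['time_s'],s['position'])
cap('wrist','w13')
for f in ['w12','w13']:
    d=load(f);P=cloud(d);H=hsv(d['img']);h,sa,v=H[...,0].astype(int),H[...,1],H[...,2]
    b=(P[...,1]>-.4)&(P[...,1]<-.22)&(P[...,0]>.41)&(P[...,0]<.57)
    rep('blue',P[b&(h>105)&(h<130)&(sa>120)]); rep('stripe',P[b&(h>22)&(h<35)&(sa>120)]);rep('flap',P[b&(v<60)])
im=load('w13')['img'];cv2.imwrite('pics/c9.png',cv2.resize(im[100:280,220:460],None,fx=3.3,fy=3.3,interpolation=cv2.INTER_CUBIC))
```

```text
24.2333 [ 0.4483902  -0.27467551  0.19880731]
blue 101 mean [ 0.5156 -0.3153  0.2029] z 0.013 0.36 rect [ 512.1 -295.7] [133.1  77.1] 80.8 circ [ 496.4 -295.2] 68.5
stripe 423 mean [ 0.5214 -0.2987  0.1166] z 0.102 0.36 rect [ 515.3 -309.7] [119.1  40.9] 63.8 circ [ 513.5 -308.8] 62.3
flap 96006 mean [ 0.5107 -0.277   0.2808] z -0.018 0.36 rect [ 494.6 -285.5] [128.9 146.3] 9.6 circ [ 494.4 -284.2] 96.5
blue 102 mean [ 0.4899 -0.3108  0.1888] z 0.012 0.32 rect [ 479.7 -308.9] [109.1  97.2] 82.0 circ [ 467.1 -309.1] 63.8
stripe 498 mean [ 0.52   -0.2999  0.1166] z 0.101 0.361 rect [ 519.8 -300. ] [ 3.4 72.1] 7.2 circ [ 520.8 -299.8] 36.1
flap 91615 mean [ 0.4755 -0.2783  0.278 ] z -0.017 0.361 rect [ 493.1 -285.9] [147.2 134.7] 3.1 circ [ 492.7 -302.6] 88.1
```

View pics/c9.png

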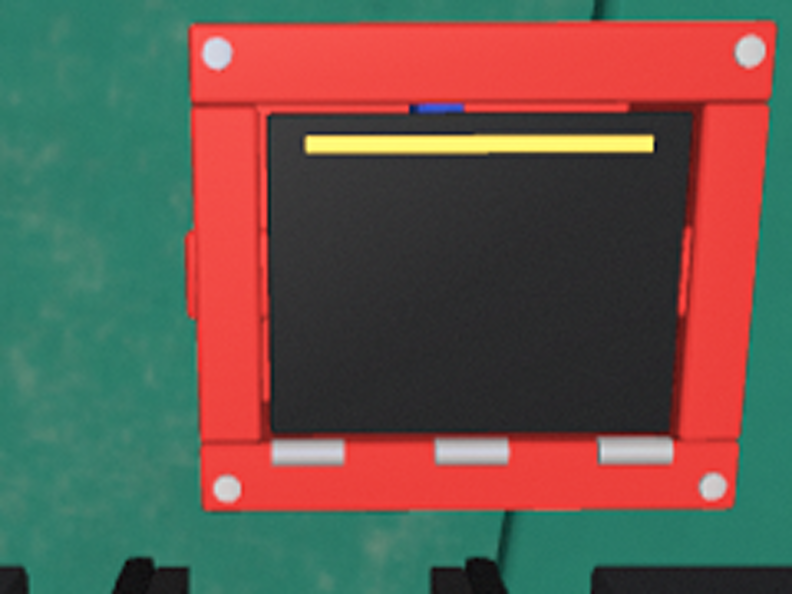

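Run:
```python
from h import *
d=load('w13');P=cloud(d);H=hsv(d['img']);h,sa=H[...,0].astype(int),H[...,1]
m=(h>105)&(h<130)&(sa>120);m[:125]=0;m[140:]=0;m[:,:330]=0;m[:,380:]=0
print(P[m].round(3)[::5], P[132,250+0].round(3))
y=(h>22)&(h<35)&(sa>120);y[:125]=0;y[160:]=0; print('stripe',np.median(P[y],0))
```

```text
[[ 0.529 -0.292  0.012]
 [ 0.528 -0.295  0.032]
 [ 0.529 -0.299  0.032]
 [ 0.53  -0.304  0.032]
 [ 0.527 -0.294  0.032]
 [ 0.528 -0.298  0.032]
 [ 0.529 -0.303  0.032]
 [ 0.525 -0.289  0.103]] [ 0.518 -0.204  0.   ]
stripe [ 0.52030814 -0.30282722  0.10376902]
```

Request:
{"api": "send_rows", "payload": {
  "fingers": [1,1,1,1,1,1,1,1,1,1],
  "dp": [
    [5,15,5],
    [15,45,15],
    [25,78,25],
    [35,111,30],
    [45,145,30],
    [50,178,30],
    [55,211,30],
    [58,244,30],
    [60,277,30],
    [62,310,30]
  ],
  "turn": [
    [0,0,0.06],
    [0,0,0.17],
    [0,0,0.28],
    [0,0,0.39],
    [0,0,0.5],
    [0,0,0.61],
    [0,0,0.72],
    [0,0,0.83],
    [0,0,0.94],
    [0,0,1.05]
  ]
}}

```text
time_s: 25.12
position: [0.5113, 0.0374, 0.229]
tcp_rot: [[0.005, 0.379, 0.926], [0.001, 0.926, -0.379], [-1.0, 0.003, 0.004]]
force: [-0.1, 0.3, 0.2]
opening: 0.985
```

Request:
{"api": "send_rows", "payload": {
  "fingers": [1,1,1,1,1,1,1,1,1,1],
  "dp": [
    [1,33,0],
    [2,66,0],
    [3,99,0],
    [4,132,-10],
    [4,165,-20],
    [4,198,-35],
    [4,222,-50],
    [4,225,-60],
    [4,225,-60],
    [4,225,-60]
  ],
  "turn": [
    [0,0,0.11],
    [0,0,0.22],
    [0,0,0.33],
    [0,0,0.44],
    [0,0,0.55],
    [0,0,0.62],
    [0,0,0.62],
    [0,0,0.62],
    [0,0,0.62],
    [0,0,0.62]
  ]
}}

```text
time_s: 25.95
position: [0.515, 0.2622, 0.1684]
tcp_rot: [[0.002, -0.231, 0.973], [0.003, 0.973, 0.231], [-1.0, 0.002, 0.002]]
force: [1.1, 0.1, 0.1]
opening: 1.001
```

```bash
cat > mm.py <<'E'
from h import *
import sys
for fn in sys.argv[1:]:
    d=load(fn);P=cloud(d)
    rep('amberbody',seg(P,0,(.47,.56),(.225,.305),(.03,.075)));rep('nozzle',seg(P,0,(.47,.56),(.225,.305),(.08,.1)))
    rep('bluebody',seg(P,0,(.46,.56),(.305,.40),(.05,.1)));rep('cap',seg(P,0,(.46,.56),(.305,.40),(.108,.14)))
E
python3 - <<'E'
from h import *
s=bot.read_state();print(s['time_s'],s['position'],s['tcp_rot'])
cap('wrist','w14');cap('scene','sc14')
E
python3 mm.py w14 sc14
```

```text
25.95 [0.51502033 0.26222064 0.16840984] [[ 0.00170717 -0.23054918  0.97305918]
 [ 0.00297331  0.97305746  0.23054355]
 [-0.99999412  0.00249963  0.00234667]]
amberbody 1258 mean [0.5115 0.2679 0.0618] z 0.03 0.075 rect [512.9 261.6] [35.1 35.2] 59.2 circ [512.9 261.3] 17.9
nozzle 633 mean [0.5128 0.2624 0.0857] z 0.08 0.095 rect [513.2 261.1] [20.  20.4] 12.3 circ [513.2 260.9] 10.5
bluebody 2914 mean [0.5071 0.3474 0.0897] z 0.078 0.097 rect [508.3 348.5] [50.3 50.3] 12.5 circ [508.  348.3] 25.8
cap 2206 mean [0.5081 0.3486 0.1162] z 0.108 0.128 rect [508.4 348.9] [29.7 29.7] 76.9 circ [508.4 349. ] 15.1
amberbody 259 mean [0.5034 0.2634 0.0544] z 0.03 0.074 rect [508.6 261.5] [35.8 32.6] 71.3 circ [510.4 261.2] 18.9
nozzle 46 mean [0.5105 0.2604 0.0865] z 0.08 0.094 rect [510.3 260.9] [17.8 17.9] 75.5 circ [512.  259.8] 10.8
bluebody 488 mean [0.4945 0.3514 0.078 ] z 0.05 0.1 rect [504.4 348.8] [51.4 48.1] 70.7 circ [506.9 349.7] 28.2
cap 115 mean [0.504  0.3487 0.1158] z 0.108 0.128 rect [502.8 348.4] [28.3 24.7] 86.1 circ [505.5 348.3] 15.1
```

View pics/w14.png

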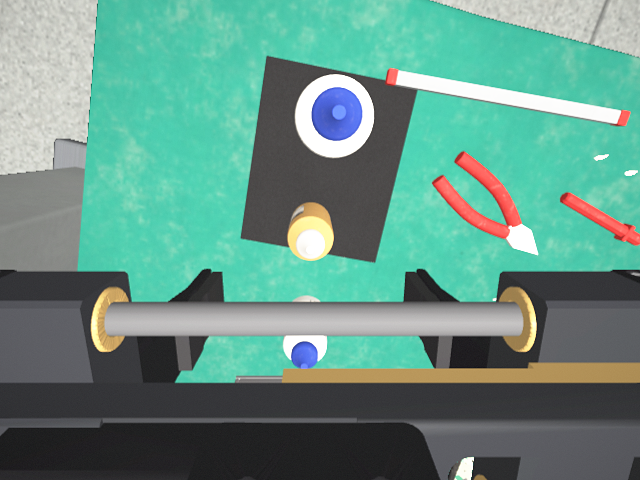

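Request:
{"api": "send_rows", "payload": {
  "fingers": [1,1,1,1,1,1,1,1,1,1],
  "dp": [
    [-2,-1,-15],
    [-2,-1,-40],
    [-2,-1,-65],
    [-2,-1,-90],
    [-2,-1,-110],
    [-2,-1,-125],
    [-2,-1,-131],
    [-2,-1,-131],
    [-2,-1,-131],
    [-2,-1,-131]
  ],
  "turn": [
    [0,0,-0.01],
    [0,0,-0.01],
    [0,0,-0.01],
    [0,0,-0.01],
    [0,0,-0.01],
    [0,0,-0.01],
    [0,0,-0.01],
    [0,0,-0.01],
    [0,0,-0.01],
    [0,0,-0.01]
  ]
}}

```text
time_s: 26.88
position: [0.5153, 0.2604, 0.0401]
tcp_rot: [[0.007, -0.218, 0.976], [0.005, 0.976, 0.218], [-1.0, 0.003, 0.008]]
force: [0.5, -0.3, -0.0]
opening: 1.0
```

Request:
{"api": "send_rows", "payload": {
  "fingers": [0.6,0.2,0.1,0.1,0.1,0.1,0.1,0.1,0.1,0.1],
  "dp": [
    [0,0,0],
    [0,0,0],
    [0,0,0],
    [0,0,0],
    [0,0,0],
    [0,0,0],
    [0,0,0],
    [0,0,0],
    [0,0,0],
    [0,0,0]
  ],
  "turn": [
    [0,0,0],
    [0,0,0],
    [0,0,0],
    [0,0,0],
    [0,0,0],
    [0,0,0],
    [0,0,0],
    [0,0,0],
    [0,0,0],
    [0,0,0]
  ]
}}

```text
time_s: 27.72
position: [0.5151, 0.2604, 0.04]
tcp_rot: [[0.006, -0.218, 0.976], [0.004, 0.976, 0.218], [-1.0, 0.003, 0.007]]
force: [-0.5, -0.2, 1.3]
opening: 0.38
```

Request:
{"api": "send_rows", "payload": {
  "fingers": [0.1,0.1,0.1,0.1,0.1],
  "dp": [
    [0,0,0],
    [0,0,0],
    [0,0,0],
    [0,0,0],
    [0,0,0]
  ],
  "turn": [
    [0,0,0],
    [0,0,0],
    [0,0,0],
    [0,0,0],
    [0,0,0]
  ]
}}

```text
time_s: 28.13
position: [0.5151, 0.2604, 0.04]
tcp_rot: [[0.006, -0.218, 0.976], [0.004, 0.976, 0.218], [-1.0, 0.003, 0.007]]
force: [-0.7, 0.8, -1.0]
opening: 0.383
```

Request:
{"api": "send_rows", "payload": {
  "fingers": [0.1,0.1,0.1,0.1,0.1,0.1,0.1,0.1,0.1,0.1],
  "dp": [
    [0,0,15],
    [0,0,40],
    [0,0,70],
    [0,0,95],
    [3,-20,105],
    [8,-50,105],
    [14,-85,105],
    [20,-120,105],
    [26,-155,105],
    [31,-190,105]
  ],
  "turn": [
    [0,0,0],
    [0,0,0],
    [0,0,0],
    [0,0,0],
    [0,0,0],
    [0,0,0],
    [0,0,0],
    [0,0,0],
    [0,0,0],
    [0,0,0]
  ]
}}

```text
time_s: 28.97
position: [0.5463, 0.0689, 0.1451]
tcp_rot: [[0.007, -0.219, 0.976], [0.004, 0.976, 0.219], [-1.0, 0.003, 0.008]]
force: [-0.1, 0.8, -0.6]
opening: 0.378
```

Request:
{"api": "send_rows", "payload": {
  "fingers": [0.1,0.1,0.1,0.1,0.1,0.1,0.1,0.1,0.1,0.1],
  "dp": [
    [5,-33,0],
    [9,-65,0],
    [13,-88,0],
    [13,-96,0],
    [13,-96,-20],
    [13,-96,-45],
    [13,-96,-65],
    [13,-96,-78],
    [13,-96,-80],
    [13,-96,-80]
  ],
  "turn": [
    [0,0,0],
    [0,0,0],
    [0,0,0],
    [0,0,0],
    [0,0,0],
    [0,0,0],
    [0,0,0],
    [0,0,0],
    [0,0,0],
    [0,0,0]
  ]
}}

```text
time_s: 29.8
position: [0.5583, -0.0262, 0.0642]
tcp_rot: [[0.004, -0.219, 0.976], [0.005, 0.976, 0.219], [-1.0, 0.004, 0.005]]
force: [-0.1, 0.3, 0.1]
opening: 0.382
```

```bash
python3 - <<'E'
from h import *
s=bot.read_state();print(s['time_s'],s['position'],s['tcp_rot'])
cap('wrist','w15');cap('side','s15')
im=load('s15')['img'];cv2.imwrite('pics/c10.png',cv2.resize(im[200:340,240:400],None,fx=4,fy=4,interpolation=cv2.INTER_CUBIC))
E
python3 m.py w15 s15
```

```text
29.8 [ 0.55831302 -0.02622555  0.06422949] [[ 0.00432294 -0.21914096  0.97568363]
 [ 0.00520278  0.97568447  0.2191181 ]
 [-0.99997712  0.00412904  0.00535797]]
w15
relaytop none
blue coaster 8341 mean [0.5419 0.0497 0.0064] z 0.004 0.009 rect [542.   49.1] [58.5 58.5] 76.1 circ [542.  49.] 29.6
yellow 54 mean [ 0.5567 -0.0194  0.0063] z 0.005 0.008 rect [558.3 -17.3] [53.4 40.5] 9.9 circ [558.9 -24.6] 29.1
amber 2029 mean [ 0.5548 -0.0112  0.0574] z 0.027 0.075 rect [555.5 -13.7] [51.  13.5] 12.3 circ [555.6 -14.3] 25.5
nozzle 3447 mean [ 0.5552 -0.0141  0.0887] z 0.077 0.105 rect [556.7 -22.2] [51.3 30.6] 12.5 circ [555.4 -16.3] 25.7
rim 4306 mean [0.5539 0.06   0.0134] z 0.013 0.016 rect [558.2  33. ] [139.6 132.1] 13.2 circ [558.3  32.9] 95.4
s15
relaytop none
blue coaster 532 mean [0.54   0.0497 0.0072] z 0.004 0.011 rect [539.9  48.6] [58.  57.9] 72.2 circ [539.3  48. ] 30.1
yellow 376 mean [ 0.5563 -0.0196  0.0071] z 0.003 0.011 rect [556.  -20.5] [57.  51.6] 12.5 circ [556.8 -25. ] 30.4
amber 357 mean [ 0.5536 -0.0138  0.0543] z 0.029 0.075 rect [554.1 -16.4] [50.4 19.6] 8.4 circ [554.3 -17.4] 25.3
nozzle 344 mean [ 0.5548 -0.0171  0.0906] z 0.077 0.105 rect [556.2 -23. ] [49.5 30.2] 6.9 circ [555.7 -17.4] 25.0
rim 358 mean [0.5597 0.0316 0.014 ] z 0.013 0.016 rect [560.2  13.8] [139.1 173. ] 13.2 circ [560.2  13.3] 109.0
```

View pics/w15.png

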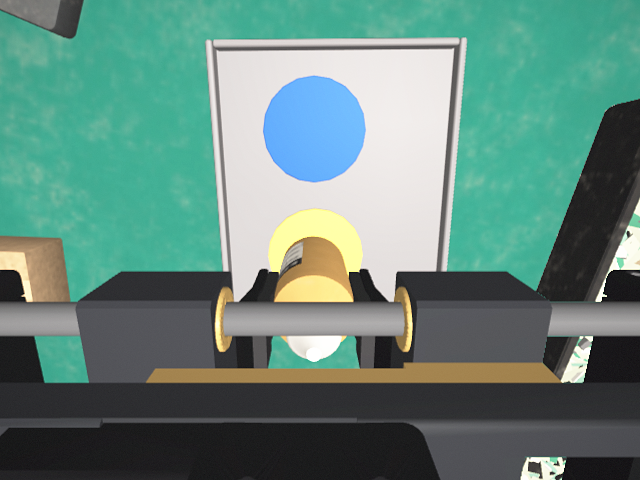

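View pics/c10.png

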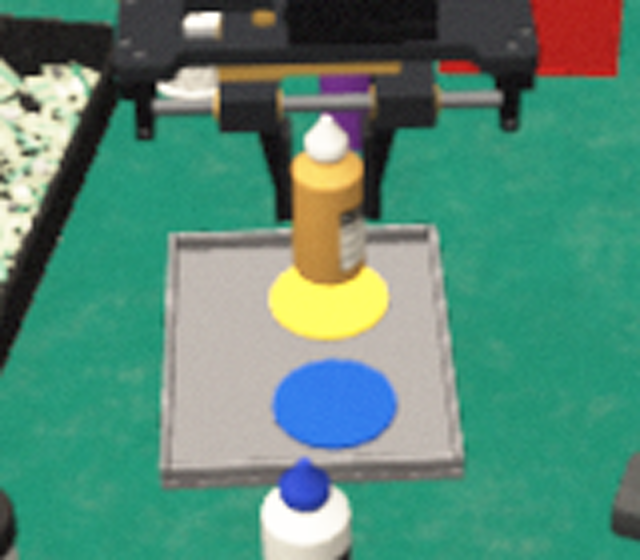

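Request:
{"api": "send_rows", "payload": {
  "fingers": [0.1,0.1,0.1,0.1,0.1,0.1],
  "dp": [
    [1,0.5,-7],
    [1,0.5,-13],
    [1,0.5,-18],
    [1,0.5,-18],
    [1,0.5,-18],
    [1,0.5,-18]
  ],
  "turn": [
    [0,0.002,0],
    [0,0.002,0],
    [0,0.002,0],
    [0,0.002,0],
    [0,0.002,0],
    [0,0.002,0]
  ]
}}

```text
time_s: 30.4
position: [0.5607, -0.0262, 0.0477]
tcp_rot: [[0.006, -0.219, 0.976], [0.004, 0.976, 0.219], [-1.0, 0.003, 0.007]]
force: [-0.1, -0.5, -1.0]
opening: 0.382
```

Request:
{"api": "send_rows", "payload": {
  "fingers": [0.1,0.1,0.1,0.1,0.1],
  "dp": [
    [-1,0.5,-1],
    [-1,0.5,-2.3],
    [-1,0.5,-2.3],
    [-1,0.5,-2.3],
    [-1,0.5,-2.3]
  ],
  "turn": [
    [0,0,0],
    [0,0,0],
    [0,0,0],
    [0,0,0],
    [0,0,0]
  ]
}}

```text
time_s: 30.82
position: [0.5598, -0.0258, 0.0455]
tcp_rot: [[0.006, -0.219, 0.976], [0.004, 0.976, 0.219], [-1.0, 0.003, 0.007]]
force: [-0.7, -0.2, 0.2]
opening: 0.382
```

Request:
{"api": "send_rows", "payload": {
  "fingers": [0.1,0.1,0.45,0.6,1,1,1,1,1,1],
  "dp": [
    [0,0,-1],
    [0,0,-1],
    [0,0,-1],
    [0,0,-1],
    [0,0,-1],
    [0,0,-1],
    [0,0,0],
    [0,0,10],
    [0,0,35],
    [0,0,65]
  ],
  "turn": [
    [0,0,0],
    [0,0,0],
    [0,0,0],
    [0,0,0],
    [0,0,0],
    [0,0,0],
    [0,0,0],
    [0,0,0],
    [0,0,0],
    [0,0,0]
  ]
}}

```text
time_s: 31.65
position: [0.5582, -0.0255, 0.11]
tcp_rot: [[0.001, -0.219, 0.976], [0.005, 0.976, 0.219], [-1.0, 0.005, 0.003]]
force: [0.9, 0.1, 0.9]
opening: 0.896
```

```bash
python3 - <<'E'
from h import *
s=bot.read_state();print(s['time_s'],s['position'])
cap('wrist','w16');cap('side','s16')
im=load('s16')['img'];cv2.imwrite('pics/c11.png',cv2.resize(im[200:340,240:400],None,fx=4,fy=4,interpolation=cv2.INTER_CUBIC))
E
python3 m.py w16 s16
```

```text
31.65 [ 0.55822797 -0.02547457  0.11000124]
w16
relaytop none
blue coaster 5764 mean [0.5419 0.0497 0.0064] z 0.002 0.009 rect [541.8  49.1] [59.4 59.4] 4.7 circ [541.9  49.3] 30.1
yellow 57 mean [ 0.5589 -0.0164  0.0098] z 0.003 0.013 rect [557.1 -29.1] [45.7 40.5] 29.1 circ [558.3 -31.5] 28.8
amber 2120 mean [ 0.5576 -0.0157  0.0632] z 0.025 0.075 rect [559.5 -23.8] [35.4 34.4] 14.3 circ [559.7 -24.3] 18.0
nozzle 1181 mean [ 0.5592 -0.0222  0.09  ] z 0.077 0.1 rect [559.9 -24.7] [20.3 21. ] 12.9 circ [560.  -24.7] 10.6
rim 3778 mean [0.5571 0.0294 0.0134] z 0.013 0.016 rect [562.5  14.6] [139.7 169.7] 13.2 circ [562.6  14.4] 108.7
s16
relaytop none
blue coaster 533 mean [0.54   0.0498 0.0072] z 0.003 0.011 rect [540.2  48.7] [57.4 57.8] 47.0 circ [539.7  48.2] 30.3
yellow 241 mean [ 0.5551 -0.0155  0.007 ] z 0.001 0.013 rect [555.8 -21.3] [57.2 51.7] 18.4 circ [556.9 -24.9] 30.8
amber 401 mean [ 0.5547 -0.0139  0.0531] z 0.025 0.075 rect [556.2 -20.4] [34.7 30.1] 15.4 circ [556.5 -23.5] 18.3
nozzle 105 mean [ 0.5566 -0.0212  0.0881] z 0.077 0.1 rect [557.  -22.4] [19.6 15.1] 10.8 circ [557.2 -23.2] 10.9
rim 361 mean [0.5596 0.0324 0.0141] z 0.013 0.016 rect [560.1  14.4] [139.3 171.9] 13.2 circ [560.1  13.3] 108.2
```

View pics/c11.png

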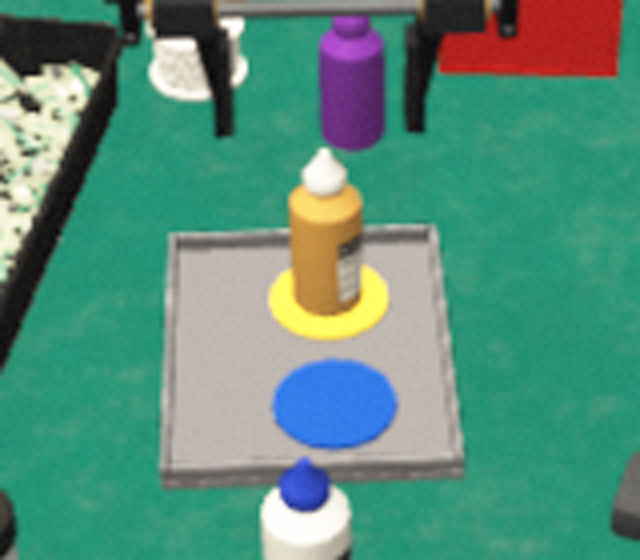

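Request:
{"api": "send_rows", "payload": {
  "fingers": [1,1,1,1,1,1,1,1,1,1],
  "dp": [
    [0,0,25],
    [0,0,55],
    [-4,25,75],
    [-9,60,80],
    [-13,98,80],
    [-18,136,80],
    [-23,174,80],
    [-28,212,80],
    [-33,250,80],
    [-38,288,80]
  ],
  "turn": [
    [-0.005,0,0],
    [-0.005,0,0],
    [-0.005,0,0],
    [-0.005,0,0],
    [-0.005,0,0],
    [-0.005,0,0],
    [-0.005,0,0],
    [-0.005,0,0],
    [-0.005,0,0],
    [-0.005,0,0]
  ]
}}

```text
time_s: 32.58
position: [0.5243, 0.2632, 0.1952]
tcp_rot: [[0.015, -0.219, 0.976], [-0.003, 0.976, 0.219], [-1.0, -0.007, 0.014]]
force: [0.6, -0.0, 0.3]
opening: 0.998
```

Request:
{"api": "send_rows", "payload": {
  "fingers": [1,1,1,1,1,1,1],
  "dp": [
    [-4,30,0],
    [-8,60,0],
    [-12,82,0],
    [-12,86,-10],
    [-12,86,-20],
    [-12,86,-20],
    [-12,86,-20]
  ],
  "turn": [
    [0,0,0],
    [0,0,0],
    [0,0,0],
    [0,0,0],
    [0,0,0],
    [0,0,0],
    [0,0,0]
  ]
}}

```text
time_s: 33.17
position: [0.5115, 0.3474, 0.1737]
tcp_rot: [[0.012, -0.218, 0.976], [-0.005, 0.976, 0.218], [-1.0, -0.008, 0.01]]
force: [-0.2, -0.9, 0.1]
opening: 1.0
```

```bash
python3 - <<'E'
from h import *
s=bot.read_state();print(s['time_s'],s['position'],s['tcp_rot'])
cap('wrist','w17')
E
python3 mm.py w17
```

```text
33.1667 [0.51151176 0.34741063 0.17374254] [[ 0.01184688 -0.21802296  0.97587173]
 [-0.00539353  0.97591209  0.21809745]
 [-0.99991528 -0.00784717  0.0103856 ]]
amberbody none
nozzle none
bluebody 2597 mean [0.5063 0.3587 0.0862] z 0.05 0.097 rect [507.9 349.6] [50.9 50.6] 85.6 circ [508.1 349.8] 25.9
cap 1600 mean [0.5079 0.3514 0.1161] z 0.108 0.128 rect [508.6 349.2] [29.4 29.5] 12.9 circ [508.6 349. ] 15.2
```

Request:
{"api": "send_rows", "payload": {
  "fingers": [1,1,1,1,1,1,1,1,1],
  "dp": [
    [-3,2,-5],
    [-3,2,-20],
    [-3,2,-45],
    [-3,2,-70],
    [-3,2,-92],
    [-3,2,-105],
    [-3,2,-107],
    [-3,2,-107],
    [-3,2,-107]
  ],
  "turn": [
    [0.005,0.012,0],
    [0.005,0.012,0],
    [0.005,0.012,0],
    [0.005,0.012,0],
    [0.005,0.012,0],
    [0.005,0.012,0],
    [0.005,0.012,0],
    [0.005,0.012,0],
    [0.005,0.012,0]
  ]
}}

```text
time_s: 33.97
position: [0.5101, 0.3493, 0.0682]
tcp_rot: [[0.003, -0.217, 0.976], [0.001, 0.976, 0.217], [-1.0, 0.0, 0.003]]
force: [0.8, -0.3, 0.4]
opening: 0.997
```

Request:
{"api": "send_rows", "payload": {
  "fingers": [0.8,0.6,0.3,0.3,0.3,0.3,0.3,0.3,0.3,0.3],
  "dp": [
    [-1,0,0],
    [-1,0,0],
    [-1,0,0],
    [-1,0,0],
    [-1,0,0],
    [-1,0,0],
    [-1,0,0],
    [-1,0,0],
    [-1,0,0],
    [-1,0,0]
  ],
  "turn": [
    [0,0,0],
    [0,0,0],
    [0,0,0],
    [0,0,0],
    [0,0,0],
    [0,0,0],
    [0,0,0],
    [0,0,0],
    [0,0,0],
    [0,0,0]
  ]
}}

```text
time_s: 34.8
position: [0.509, 0.3493, 0.0683]
tcp_rot: [[0.002, -0.217, 0.976], [0.001, 0.976, 0.217], [-1.0, 0.0, 0.002]]
force: [-1.2, 0.5, 1.7]
opening: 0.57
```

Request:
{"api": "send_rows", "payload": {
  "fingers": [0.3,0.3,0.3,0.3,0.3],
  "dp": [
    [0,0,0],
    [0,0,0],
    [0,0,0],
    [0,0,0],
    [0,0,0]
  ],
  "turn": [
    [0,0,0],
    [0,0,0],
    [0,0,0],
    [0,0,0],
    [0,0,0]
  ]
}}

```text
time_s: 35.22
position: [0.509, 0.3493, 0.0683]
tcp_rot: [[0.002, -0.217, 0.976], [0.001, 0.976, 0.217], [-1.0, 0.0, 0.002]]
force: [-1.6, 0.5, 2.0]
opening: 0.572
```

Request:
{"api": "send_rows", "payload": {
  "fingers": [0.3,0.3,0.3,0.3,0.3,0.3,0.3,0.3,0.3,0.3],
  "dp": [
    [0,0,15],
    [0,0,40],
    [0,0,70],
    [0,0,95],
    [2,-20,105],
    [6,-50,105],
    [10,-85,105],
    [14,-120,105],
    [18,-155,105],
    [22,-190,105]
  ],
  "turn": [
    [0,0,0],
    [0,0,0],
    [0,0,0],
    [0,0,0],
    [0,0,0],
    [0,0,0],
    [0,0,0],
    [0,0,0],
    [0,0,0],
    [0,0,0]
  ]
}}

```text
time_s: 36.05
position: [0.5306, 0.1578, 0.1729]
tcp_rot: [[0.002, -0.217, 0.976], [0.001, 0.976, 0.217], [-1.0, 0.0, 0.002]]
force: [0.3, -0.4, -1.7]
opening: 0.57
```

Request:
{"api": "send_rows", "payload": {
  "fingers": [0.3,0.3,0.3,0.3,0.3,0.3,0.3,0.3,0.3,0.3],
  "dp": [
    [4,-33,0],
    [7,-65,0],
    [10,-92,0],
    [11,-108,0],
    [11,-110,-20],
    [11,-110,-45],
    [11,-110,-65],
    [11,-110,-78],
    [11,-110,-80],
    [11,-110,-80]
  ],
  "turn": [
    [0,0,0],
    [0,0,0],
    [0,0,0],
    [0,0,0],
    [0,0,0],
    [0,0,0],
    [0,0,0],
    [0,0,0],
    [0,0,0],
    [0,0,0]
  ]
}}

```text
time_s: 36.88
position: [0.5409, 0.0478, 0.0918]
tcp_rot: [[-0.001, -0.217, 0.976], [0.001, 0.976, 0.217], [-1.0, 0.001, -0.001]]
force: [-0.2, -0.6, -1.5]
opening: 0.57
```

Run:
```python
from h import *
s=bot.read_state();print(s['time_s'],s['position'],s['tcp_rot'])
cap('wrist','w18');cap('side','s18')
im=load('s18')['img'];cv2.imwrite('pics/c12.png',cv2.resize(im[200:340,240:400],None,fx=4,fy=4,interpolation=cv2.INTER_CUBIC))
```

```text
36.8833 [0.54085517 0.04784494 0.0917926 ] [[-8.51609622e-04 -2.17173195e-01  9.76132715e-01]
 [ 1.14933252e-03  9.76132212e-01  2.17174086e-01]
 [-9.99998977e-01  1.30684861e-03 -5.81679368e-04]]
```

View pics/c12.png

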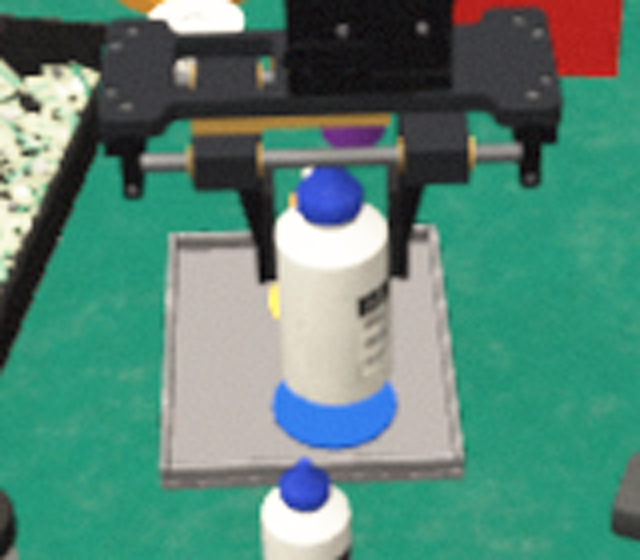

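View pics/w18.png

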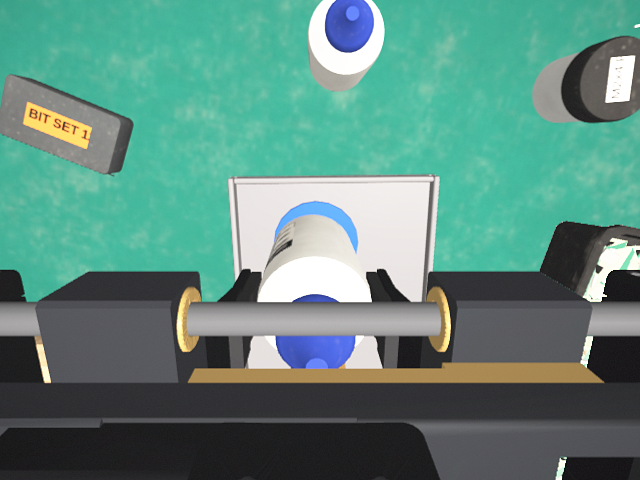

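Request:
{"api": "send_rows", "payload": {
  "fingers": [0.3,0.3,0.3,0.3,0.3,0.3],
  "dp": [
    [0.5,1.5,-7],
    [0.5,1.5,-13],
    [0.5,1.5,-17],
    [0.5,1.5,-17],
    [0.5,1.5,-17],
    [0.5,1.5,-17]
  ],
  "turn": [
    [0,0,0],
    [0,0,0],
    [0,0,0],
    [0,0,0],
    [0,0,0],
    [0,0,0]
  ]
}}

```text
time_s: 37.48
position: [0.5428, 0.0493, 0.0765]
tcp_rot: [[0.003, -0.217, 0.976], [0.001, 0.976, 0.217], [-1.0, -0.0, 0.003]]
force: [0.7, 0.8, -2.2]
opening: 0.567
```

Request:
{"api": "send_rows", "payload": {
  "fingers": [0.3,0.3,0.3,0.3,0.3],
  "dp": [
    [-1,0,-1.5],
    [-1,0,-3],
    [-1,0,-3],
    [-1,0,-3],
    [-1,0,-3]
  ],
  "turn": [
    [0,0,0],
    [0,0,0],
    [0,0,0],
    [0,0,0],
    [0,0,0]
  ]
}}

```text
time_s: 37.9
position: [0.5418, 0.0493, 0.0735]
tcp_rot: [[0.003, -0.217, 0.976], [0.001, 0.976, 0.217], [-1.0, -0.0, 0.003]]
force: [-0.5, 0.2, -2.0]
opening: 0.573
```

Request:
{"api": "send_rows", "payload": {
  "fingers": [0.3,0.3,0.65,0.8,1,1,1,1,1,1],
  "dp": [
    [0,0,-1],
    [0,0,-1],
    [0,0,-1],
    [0,0,-1],
    [0,0,-1],
    [0,0,0],
    [0,0,0],
    [0,0,10],
    [0,0,35],
    [0,0,65]
  ],
  "turn": [
    [0,0,0],
    [0,0,0],
    [0,0,0],
    [0,0,0],
    [0,0,0],
    [0,0,0],
    [0,0,0],
    [0,0,0],
    [0,0,0],
    [0,0,0]
  ]
}}

```text
time_s: 38.73
position: [0.5403, 0.0494, 0.138]
tcp_rot: [[-0.002, -0.217, 0.976], [0.001, 0.976, 0.217], [-1.0, 0.002, -0.001]]
force: [0.5, -0.7, -0.5]
opening: 0.988
```

Request:
{"api": "send_rows", "payload": {
  "fingers": [1,1,1,1,1,1,1],
  "dp": [
    [0,0,30],
    [-5,15,60],
    [-10,40,90],
    [-15,60,110],
    [-15,60,110],
    [-15,60,110],
    [-15,60,110]
  ],
  "turn": [
    [0,0,0],
    [0,0,0],
    [0,0,0],
    [0,0,0],
    [0,0,0],
    [0,0,0],
    [0,0,0]
  ]
}}

```text
time_s: 39.32
position: [0.5247, 0.1091, 0.2477]
tcp_rot: [[-0.002, -0.218, 0.976], [0.001, 0.976, 0.218], [-1.0, 0.001, -0.002]]
force: [0.8, -0.4, -1.1]
opening: 1.001
```

```bash
python3 - <<'E'
from h import *
s=bot.read_state();print(s['time_s'],s['position'])
cap('wrist','w19');cap('side','s19')
for f in ['w19','s19']:
    P=cloud(load(f))
    rep('cap',seg(P,0,(.5,.58),(.02,.09),(.112,.14)));rep('body',seg(P,0,(.5,.58),(.015,.09),(.06,.105)));rep('jar',seg(P,0,(.64,.72),(.14,.23),(.035,.06)));rep('spool',seg(P,0,(.62,.72),(-.26,-.17),(.025,.05)))
P=cloud(load('s0' if 0 else 'side0'));rep('jar0',seg(P,0,(.64,.72),(.14,.23),(.035,.06)));rep('spool0',seg(P,0,(.62,.72),(-.26,-.17),(.025,.05)))
E
python3 m.py w19 s19
```

```text
39.3167 [0.52467573 0.10911862 0.24769798]
cap 599 mean [0.54   0.0557 0.1196] z 0.112 0.132 rect [540.4  54.7] [29.2 18.8] 13.0 circ [541.5  49.3] 15.0
body 1645 mean [0.5384 0.0619 0.0897] z 0.06 0.102 rect [540.6  54.8] [51.2 40.3] 11.4 circ [541.4  50. ] 25.8
jar 1605 mean [0.675  0.1831 0.0451] z 0.035 0.048 rect [676.5 182.8] [41.8 42.6] 28.4 circ [676.8 183. ] 21.7
spool none
cap 187 mean [0.5377 0.0538 0.1208] z 0.112 0.133 rect [537.8  53.1] [28.6 20.1] 11.0 circ [538.4  49.4] 15.6
body 669 mean [0.5356 0.063  0.0853] z 0.06 0.105 rect [537.6  52.9] [50.4 44.7] 20.7 circ [538.1  49. ] 26.6
jar 466 mean [0.6729 0.1854 0.0451] z 0.035 0.049 rect [674.1 181.7] [42.  44.3] 16.6 circ [674.1 181.8] 22.5
spool 230 mean [ 0.6806 -0.206   0.0359] z 0.025 0.05 rect [ 677.9 -202.6] [83.  56.8] 63.3 circ [ 684.1 -205.8] 43.9
jar0 470 mean [0.6728 0.1856 0.045 ] z 0.035 0.049 rect [674.  182.6] [42.8 43.1] 62.6 circ [673.6 182.5] 23.4
spool0 350 mean [ 0.6755 -0.2093  0.0356] z 0.025 0.05 rect [ 677.4 -203.9] [84.4 56.6] 63.6 circ [ 686.6 -208.5] 45.1
w19
relaytop none
blue coaster 240 m
[... 339 characters left out ...]
6
rim 1110 mean [0.5571 0.035  0.0136] z 0.013 0.016 rect [562.5  14.9] [139.3 169.7] 13.1 circ [562.3  14.9] 108.0
s19
relaytop none
blue coaster 94 mean [0.5376 0.0661 0.0069] z 0.004 0.01 rect [539.1  59.7] [57.7 35.9] 6.7 circ [540.   50.1] 29.1
yellow 6 mean [ 0.5847 -0.0188  0.007 ] z 0.005 0.009 rect [584.9 -20. ] [ 0.1 12.3] 11.9 circ [585. -20.] 6.2
amber 59 mean [ 0.5615 -0.0208  0.0684] z 0.048 0.074 rect [556.6 -23.5] [33.8 21.8] 8.6 circ [556.5 -23.6] 17.8
nozzle 100 mean [ 0.5569 -0.0215  0.0883] z 0.077 0.1 rect [558.2 -21.6] [13.3 21.4] 83.9 circ [558.8 -22.4] 11.7
rim 397 mean [0.5576 0.0342 0.0141] z 0.013 0.016 rect [560.   14.4] [139.1 172.6] 13.1 circ [560.5  14.5] 108.6
```

View pics/w19.png

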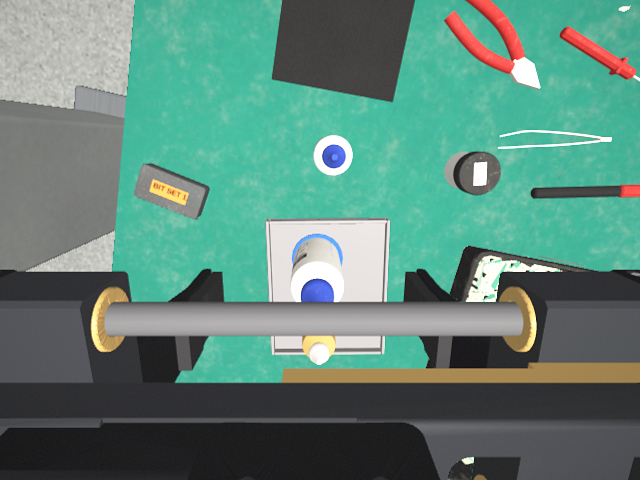

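View pics/s19.png

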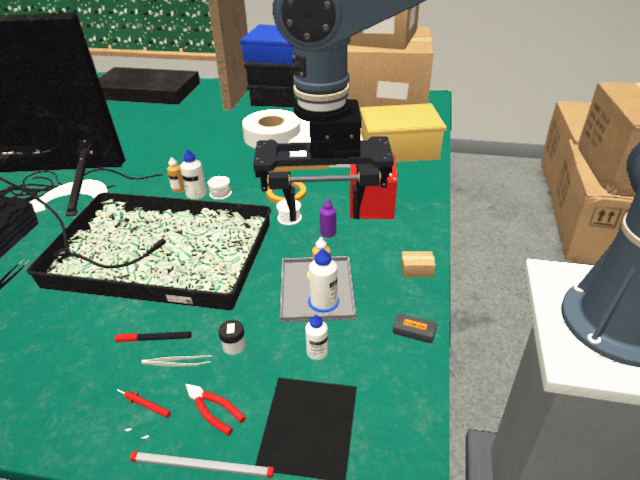

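```bash
python3 -c "
from rig import bot
print(bot.hand_in())"
```

```text
the job is handed in; nothing more can be done
None
```

The job is done and was handed in after about 39 s of the 136 s allowed. I stood the blue-capped bottle and then the amber one on the mat. I then pushed the relay 50 mm down through the flap and let it go. Last, I put the amber bottle back on the yellow coaster and the blue-capped one on the blue coaster.

**Bottles:** In the last wrist pictures both stand upright, each within about 1 mm of its coaster's centre. The side camera puts the blue-capped bottle about 2 mm off centre. That is about its usual disagreement with the wrist camera.

**Relay and flap:** After the push, the flap's stripe was back at its starting height (0.1038 m against 0.1037 m), so the flap had shut. Through the gap at the flap's edge I could see the relay inside the bin, its top at about 0.032 m. It therefore seems to be standing on end on the bin floor rather than lying flat. I did not look at the flap again after putting the bottles back.

**Bystanders:** The screw jar measures in the same place as at the start, within about 1 mm. The side camera sees the solder spool in the same place, within about 3 mm. The gripper partly hid the spool in the final picture, and I never moved near it. The small blue-capped look-alike and the purple one were not touched.

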